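# Set the packet sealer's stop to the red pointer and clamp it

### The arm

A 7-joint arm with a two-finger parallel gripper is mounted at the origin on the work surface. World frame = base frame: x ahead of the robot, y to its left, z up, the work surface at z = 0. Lengths are in m, angles in rad, forces in N, time in s.
With the tool pointing down it reaches from about 0.4 to 0.925 m from the base axis. Payload 5.6 kg.
Tool frame: the origin (TCP) lies midway between the tips of the shut fingers; the grasp point (between the pads) lies 19 mm behind it; z points along the fingers, y is the direction in which the jaws open and shut (so a half turn about z gives the same grasp; the last joint's range is limited). The gripper opens to 85 mm and grips with 20 to 120 N. Pads are 22 mm wide; open, the fingers measure 114 mm over their backs; the gripper's body (76 mm by 85 mm) begins 54 mm behind the grasp point. The pads swing forward as they close: fully open they stand 13 mm farther back than shut.
Start: joints at [1.216, 0.468, -0.012, 1.603, 0.006, 1.071, -0.056], TCP at [0.199, -0.619, 0.209] pointing down, gripper open.
Joint ranges: [-2.53, 2.53], [-0.31, 2.02], [-1.57, 1.55], [0.28, 2.44], [-1.29, 4.43], [0.15, 1.84], [-2.92, 2.92]. Speed limits (rad/s): [2.57, 2.57, 3.14, 3.14, 3.14, 3.14, 3.14].

### API

Orientations are given as a rotation vector (axis times angle).
In Python, from station import bot, eyes, finish_job gives the robot as it stands.
- The arm moves only by the tool step_arm, never from a script. Its arguments are lists of equal length, an entry for each row: "delta_pos": the shift along the tool's x, y, z in units of 40 mm (1.0 is 40 mm), a list of three; "delta_rot": the turn, a rotation vector about the tool's x, y, z in units of 6 degrees (1.0 is 6 degrees), a list of three; "gripper": the closure, from -1 (fully open) to 1 (shut), so that 0 is half open. A call has 1 to 10 rows; each row is the pose to reach, as a shift and turn from the pose commanded when the call began, along the tool's axes at that moment; what a row does not reach only later rows make up. A row lasts 1/10 s, in which the tool goes at most 50 mm and 8.59 degrees, less where a joint would pass 70% of its speed; a pose out of reach is approached as far as the arm can. A call with a gripper value outside its range is refused whole. The fingers move at their own pace and stop on an object; "squeeze" is the grip in N (left out, the last holds). Time passes only in rows, so rows that repeat a pose let the fingers close. It gives the time, the measured TCP pose, the force and the opening at its end, in the units of the state.
- bot.get_state(): the state, without advancing time (a new reading comes with each control period).
- eyes.grab_frame(name): name is "scene" or "top"; returns the picture (420x560x3 uint8, red, green, blue); there is no depth.
- eyes.camera_params(name): a dict with "camera_matrix" (3x3 intrinsics, pixels), "k1" (the pictures are not rectified: a ray, as slopes to the right and down, at radius r is drawn at 1 + k1 r^2 times it, then the intrinsics apply), "origin" and "attitude" of the camera in the world. Camera axes: x right, y up, looking along -z (the intrinsics and any distortion apply to the point x, -y, -z); pixel columns grow to the right and rows downward; lengths in m; the calibration is good to about 2 mm. A picture is of the moment at which its call begins. camera_params takes no time and is no camera call.
- finish_job(): hands the job in, once; it reports no verdict.
The state is a dict: "clock": time; "qpos": joint angles; "joint_velocities": joint speeds; "effort": joint torques, N m; "tcp_pos": TCP position; "eef_rot": TCP orientation; "ft_force": force on the tool from outside, world axes, zero at the start; "torque": the same for the moment, N m; "grip_width": finger opening in m.
Only numpy, scipy, OpenCV 4.12 (cv2) and the standard library are available. Lean on these libraries where they do the work, as an engineer would, in place of code of your own. Each camera call takes 0.05 s, during which the arm holds its last target.

### The job

Set up the packet sealer for the new packet length: its wing knobs are already loose, so slide the stop up its sloping rest until its black index lines up with the red pointer, then turn both knobs clockwise until they are fully tight, so that the stop is clamped at the pointer. Do not shift the pointer, do not disturb the other things on the stall, and let go of everything at the end.

Things in the scene. Friction and masses are not known exactly. Their poses are not given: they have to be found in the camera images.
- sealer: Packet sealer, fixed. Origin on the table under its middle; x level from its operator's front to its rear, y to the operator's left, z up. Grey packet rest 270 mm long, 300 mm wide, rising 38 degrees from its low front edge (x -150 mm, 35 mm high) to the jaws (x +63 mm, 201 mm high; 290 mm wide, up to 282 mm). Above, a cream press head: x -20 to +175, y -70 to +70, from 310 to 350 mm high.
- stop_grip (a point): Mid-length, mid-thickness of the stop's aluminium ledge, a bar 200 mm long across the rest, 10 mm thick along the slope, standing 41 mm square out of the rest; this point is 26 mm out from the rest, 15 mm under the ledge's edge. x up the slope (sliding direction), y along the ledge to the operator's left, z square out of the rest. Grip it across its thickness or push either face.
- stop (a joint): How far the stop has been slid up the slope (m), 0 to 0.070. Its two slotted steel legs (36 mm wide, 6 mm high) run 144 mm down the slope from the ledge, 70 mm either side of its middle, under the wing knobs. Loose, it slides with 4 to 9 N and stays where it is left; tight knobs clamp it.
- stop_index (a point): Tip of the black index on the left-hand end of the ledge, on the ledge's centre line, 108 mm to the operator's left of its middle, 12 mm out from the rest. Axes as stop_grip.
- pointer_tip (a point): Tip of the red pointer that marks the wanted setting: a red block 18 x 18 mm, 23 mm high, on a rail along the left-hand edge of the rest, by the white scale. Tip 12 mm out from the rest; axes as stop_grip. The stop is set when the index stands tip to tip with it, at the same x along the slope. At the start it is 20 to 62 mm further up the slope than the index.
- knob_left_grip (a point): Middle of the wing of the left-hand black wing knob, on its axis, 35 mm out from the rest; 70 mm to the operator's left of the rest's middle, 80 mm up the slope from its low edge. Wing 64 mm long, 14 mm thick, 26 mm high (22 to 48 mm out from the rest), white line on its top. x along the wing, z along the axis, square out of the rest.
- knob_left (a joint): Angle of the left-hand knob (rad), grows clockwise seen from above: 0 to 0.45 at the start (loose), bears on the leg from about 1.0, end stop, fully tight, at 1.40. Takes 0.1 N m, rising to 0.3 N m at the end; springs back at most 0.03 when let go. The wing lies 0.70 rad anticlockwise of straight up the slope at 0, and 0.70 rad clockwise of it at 1.40.
- knob_right_grip (a point): Middle of the wing of the right-hand black wing knob, on its axis, 35 mm out from the rest; 70 mm to the operator's right of the rest's middle, 80 mm up the slope from its low edge. Wing 64 mm long, 14 mm thick, 26 mm high (22 to 48 mm out from the rest), white line on its top. x along the wing, z along the axis, square out of the rest.
- knob_right (a joint): Angle of the right-hand knob (rad), grows clockwise seen from above: 0 to 0.45 at the start (loose), bears on the leg from about 1.0, end stop, fully tight, at 1.40. Takes 0.1 N m, rising to 0.3 N m at the end; springs back at most 0.03 when let go. The wing lies 0.70 rad anticlockwise of straight up the slope at 0, and 0.70 rad clockwise of it at 1.40.
- bangles_green_mid (a point): Bystander: stack of green glass bangles, 68 mm across, 54 mm high; loose. The point is in its middle, half-way up.
- bangles_pink_mid (a point): Bystander: stack of pink bangles, 68 mm across, 54 mm high; loose. The point is in its middle, half-way up.
- bangles_gold_mid (a point): Bystander: stack of gold and amber bangles, 68 mm across, 54 mm high; loose. The point is in its middle, half-way up.
- bangle_box_mid (a point): Bystander: closed cardboard box with an orange lid, 152 x 92 x 46 mm; loose. The point is in its middle, half-way up.
- stapler_mid (a point): Bystander: blue and black stapler, 125 x 34 x 44 mm; loose. The point is in its middle, half-way up.
- tin_mid (a point): Bystander: round steel tin with a red lid and a small steel knob, 83 mm across, 80 mm high; loose. The point is in its middle, half-way up.
- weight_mid (a point): Bystander: brass scale weight, 44 mm across, 57 mm high; loose. The point is in its middle, half-way up.

How it is judged:
By the outcome, as a careful person would: the job done as asked, in the order asked, and still so for the second after the job is handed in, with the robot touching nothing.
It also fails if it takes over 72 s, if anything falls off the work surface, if the arm or the gripper's body presses on something with over 40 N, if the wrist force passes 120 N, or if a joint passes its speed limit or range.

## Working session

There is one attempt and no reset: what is moved stays moved. The work goes in short steps, Python scripts to look and compute and a tool call to move; the robot and the scene stay as the last step left them, time stands still between calls to the robot, and variables do not carry over. Pictures are saved under pics/ and viewed, and the job is handed in when it is done.

Besides the shell and the picture viewer there is one more tool, called as name(argument=value, ...), one argument or row to a line, values as JSON. step_arm: Moves the arm, as the interface text tells. Its arguments: {"type":"object","properties":{"delta_pos":{"type":"array","items":{"type":"array","items":{"type":"number"}}},"delta_rot":{"type":"array","items":{"type":"array","items":{"type":"number"}}},"gripper":{"type":"array","items":{"type":"number"}},"squeeze":{"type":"number"}},"required":["delta_pos","delta_rot","gripper"]}

```bash
ls; mkdir -p pics; python3 - <<'E'
from station import bot, eyes
import cv2
for n in ("scene","top"):
    im=eyes.grab_frame(n); cv2.imwrite(f"pics/{n}0.png",im[:,:,::-1])
    print(n,eyes.camera_params(n))
print(bot.get_state())
E
```

```text
pics
scene {'camera_matrix': array([[425.49960397,   0.        , 282.07206207],
       [  0.        , 425.49960397, 207.06574752],
       [  0.        ,   0.        ,   1.        ]]), 'k1': -0.07675222120296044, 'origin': array([1.34762899, 0.38974093, 0.70173046]), 'attitude': array([0.62117033, 1.00235092, 1.78352752])}
top {'camera_matrix': array([[491.18508646,   0.        , 279.02617025],
       [  0.        , 491.18508646, 204.91048283],
       [  0.        ,   0.        ,   1.        ]]), 'k1': -0.15501127814502771, 'origin': array([0.30415832, 0.01078535, 1.35171542]), 'attitude': array([ 0.10927136, -0.13883327, -1.53952445])}
{'clock': 0.1, 'qpos': array([ 1.21603378,  0.46830631, -0.01157416,  1.60351967,  0.00600609,
        1.07140496, -0.05630115]), 'joint_velocities': array([-0.00016801, -0.00060541, -0.00159943, -0.0022145 , -0.00209461,
       -0.00059511, -0.00123619]), 'effort': array([ 1.30114782e-03, -5.33518052e+01,  2.13067996e-02, -2.51966089e+01,
        1.13813070e-02,  4.27937412e-03,  6.77808572e-06]), 'tcp_pos': array([ 0.19913221, -0.61818732,  0.20862736]), 'eef_rot': array([-3.10198286e+00, -4.87355619e-01,  5.97338105e-04]), 'ft_force': array([ 0.54919631, -0.23407055,  0.69925159]), 'torque': array([-0.01600139, -0.01282424, -0.01976026]), 'grip_width': 0.08554658872523452}
```

View pics/scene0.png

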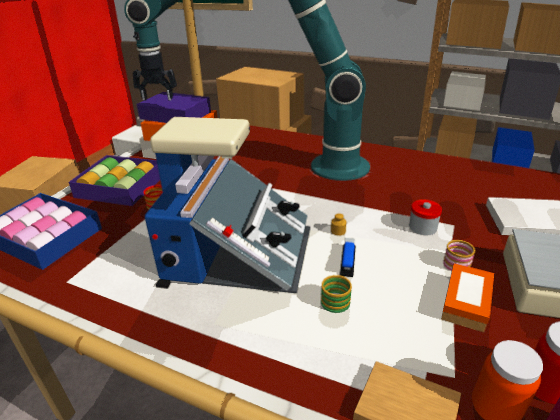

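View pics/top0.png

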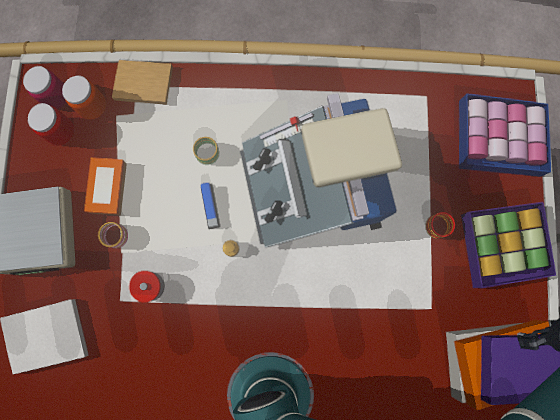

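```bash
cat > h.py <<'E'
import numpy as np, cv2
from scipy.spatial.transform import Rotation as R
from station import bot, eyes
def proj(n,P,p=None):
    p=p or eyes.camera_params(n); K=p['camera_matrix']
    c=(np.atleast_2d(P)-p['origin'])@R.from_rotvec(p['attitude']).as_matrix()
    u=np.c_[c[:,0]/-c[:,2],-c[:,1]/-c[:,2]]
    s=1+p['k1']*(u**2).sum(1,keepdims=True)
    return (u*s)*[K[0,0],K[1,1]]+K[:2,2]
def ray(n,px):
    p=eyes.camera_params(n);K=p['camera_matrix']
    u=cv2.undistortPoints(np.array(px,float).reshape(-1,1,2),K,np.array([p['k1'],0,0,0,0.])).reshape(-1,2)
    d=np.c_[u[:,0],-u[:,1],-np.ones(len(u))]@R.from_rotvec(p['attitude']).as_matrix().T
    return p['origin'],d/np.linalg.norm(d,axis=1,keepdims=True)
def onz(n,px,z):
    o,d=ray(n,px); return o+d*((z-o[2])/d[:,2])[:,None]
def tri(pa,pb,a='scene',b='top'):
    o1,d1=ray(a,pa);o2,d2=ray(b,pb);d1=d1[0];d2=d2[0]
    A=np.c_[d1,-d2];t=np.linalg.lstsq(A,o2-o1,rcond=None)[0]
    p,q=o1+d1*t[0],o2+d2*t[1]
    return (p+q)/2,np.linalg.norm(p-q)
def crop(n,name,x0,y0,x1,y1,f):
    im=eyes.grab_frame(n)[:,:,::-1]
    cv2.imwrite(f'pics/{name}_full.png',im)
    cv2.imwrite(f'pics/{name}.png',cv2.resize(im[y0:y1,x0:x1],None,fx=f,fy=f,interpolation=cv2.INTER_CUBIC))
E
python3 - <<'E'
import cv2
a=cv2.imread('pics/scene0.png')[170:300,185:325];cv2.imwrite('pics/s0c.png',cv2.resize(a,None,fx=4.5,fy=4.5,interpolation=cv2.INTER_CUBIC))
a=cv2.imread('pics/top0.png')[90:260,230:410];cv2.imwrite('pics/t0c.png',cv2.resize(a,None,fx=3.5,fy=3.5,interpolation=cv2.INTER_CUBIC))
E
```

```text
(no output)
```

View pics/s0c.png

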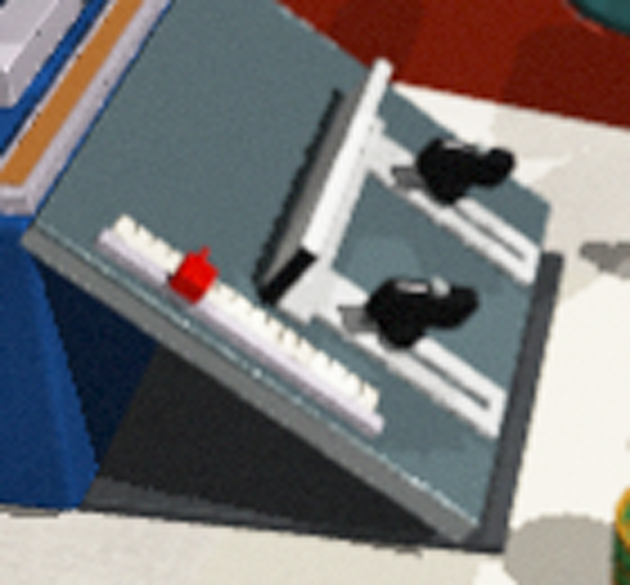

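View pics/t0c.png

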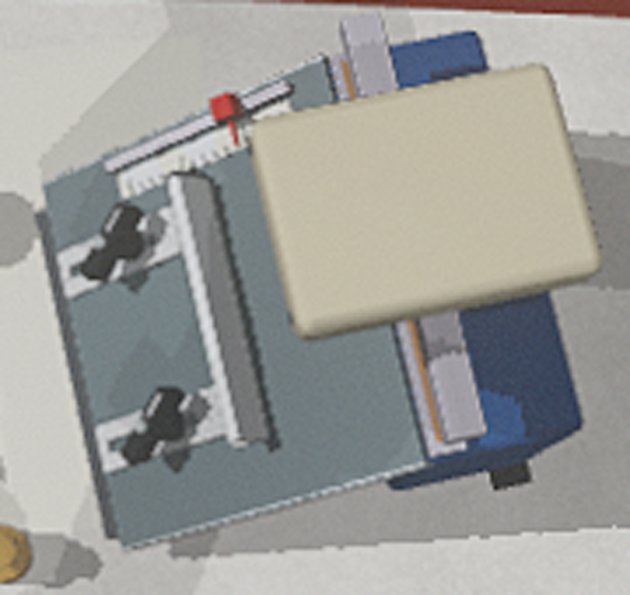

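```bash
python3 - <<'E'
from h import *
from scipy.optimize import least_squares
t=np.array([[43,186],[122,548],[328,57],[425,465]])/3.5+[230,90]
s=np.array([[470,540],[550,205],[25,238],[280,0]])/4.5+[185,170]
z=[.035,.035,.201,.201]
for i in range(4):
    print(onz('top',t[i],z[i])[0].round(4),onz('scene',s[i],z[i])[0].round(4),tri(s[i],t[i]))
loc=np.array([[-.15,.15,.035],[-.15,-.15,.035],[.063,.15,.201],[.063,-.15,.201]])
P=np.array([onz('top',t[i],z[i])[0] for i in range(4)])
# 2D rigid fit
def fit(P):
    a=loc[:,:2]-loc[:,:2].mean(0);b=P[:,:2]-P[:,:2].mean(0)
    th=np.arctan2((a[:,0]*b[:,1]-a[:,1]*b[:,0]).sum(),(a*b).sum())
    c,sn=np.cos(th),np.sin(th);M=np.array([[c,-sn],[sn,c]])
    o=P[:,:2].mean(0)-M@loc[:,:2].mean(0)
    print('yaw',th,'o',o,'res',(P[:,:2]-(loc[:,:2]@M.T+o)).round(4).tolist())
fit(P)
P2=np.array([onz('scene',s[i],z[i])[0] for i in range(4)]); fit(P2); fit((P+P2)/2)
E
```

```text
[0.6856 0.0951 0.035 ] [0.6998 0.102  0.035 ] (array([0.68875048, 0.09641683, 0.02345506]), np.float64(0.001249345481650159))
[0.4009 0.0236 0.035 ] [0.4005 0.0286 0.035 ] (array([0.40012603, 0.02590218, 0.03419832]), np.float64(0.004800994201123589))
[ 0.7389 -0.1128  0.201 ] [ 0.7551 -0.0991  0.201 ] (array([ 0.74208636, -0.11229155,  0.18973676]), np.float64(0.0038968620268234164))
[ 0.4504 -0.1816  0.201 ] [ 0.4951 -0.1019  0.201 ] (array([ 0.44303444, -0.16204328,  0.16953876]), np.float64(0.05354376250957986))
yaw -1.3294758909224962 o [ 0.57936351 -0.08615885] res [[-0.0035, -0.0002], [0.003, -0.0], [-0.0011, -0.0013], [0.0016, 0.0015]]
yaw -1.3449676840395024 o [ 0.59735007 -0.0600125 ] res [[-0.0102, -0.0178], [-0.0171, -0.024], [-0.0025, -0.0113], [0.0298, 0.0531]]
yaw -1.3368727060558279 o [ 0.58837186 -0.07308342] res [[-0.0068, -0.0091], [-0.007, -0.0119], [-0.0019, -0.0064], [0.0157, 0.0274]]
```

```bash
cat >> h.py <<'E'
TH=-1.3295; O=np.array([.5794,-.0862])
a38=np.radians(38)
def setpose(th,o):
    global TH,O; TH=th;O=np.array(o)
def L2W(l):
    l=np.atleast_2d(l);c,s=np.cos(TH),np.sin(TH)
    return np.c_[l[:,0]*c-l[:,1]*s+O[0],l[:,0]*s+l[:,1]*c+O[1],l[:,2]]
def S2L(s,y,h):  # s up slope from low edge, y left, h out
    return np.array([-.15+s*np.cos(a38)-h*np.sin(a38),y,.035+s*np.sin(a38)+h*np.cos(a38)])
def S(s,y,h): return L2W(S2L(s,y,h))[0]
def W2S(P):
    c,s=np.cos(TH),np.sin(TH);d=np.array(P)[:2]-O
    x=c*d[0]+s*d[1];y=-s*d[0]+c*d[1];z=P[2]-.035;x+=.15
    return np.array([x*np.cos(a38)+z*np.sin(a38),y,-x*np.sin(a38)+z*np.cos(a38)])
def plane(n,px,h): # ray onto plane h out of the rest -> slope coords
    o,d=ray(n,px); nrm=S(0,0,1)-S(0,0,0)
    return np.array([W2S(o+k*((S(0,0,h)-o)@nrm)/(k@nrm)) for k in d])
E
cat > ov.py <<'E'
from h import *
import sys
def ov(src,n,x0,y0,x1,y1,f,pts,out):
    im=cv2.imread(src)[y0:y1,x0:x1]; im=cv2.resize(im,None,fx=f,fy=f,interpolation=cv2.INTER_CUBIC)
    for p,c in pts:
        u=(proj(n,p)[0]-[x0,y0]+.5)*f-.5
        cv2.drawMarker(im,tuple(int(round(v)) for v in u),c,cv2.MARKER_CROSS,12,1)
    cv2.imwrite(out,im)
E
python3 - <<'E'
from ov import *
pts=[(S(s,y,0),(0,255,255)) for s in (0,.27) for y in (-.15,.15)]
pts+=[(S(.08,y,.048),(0,255,0)) for y in (-.07,.07)]
pts+=[(S(.08,y,.0),(255,0,255)) for y in (-.07,.07)]
ov('pics/top0.png','top',230,90,410,260,4,pts,'pics/ot.png')
ov('pics/scene0.png','scene',185,150,325,300,4,pts,'pics/os.png')
E
```

```text
(no output)
```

View pics/ot.png

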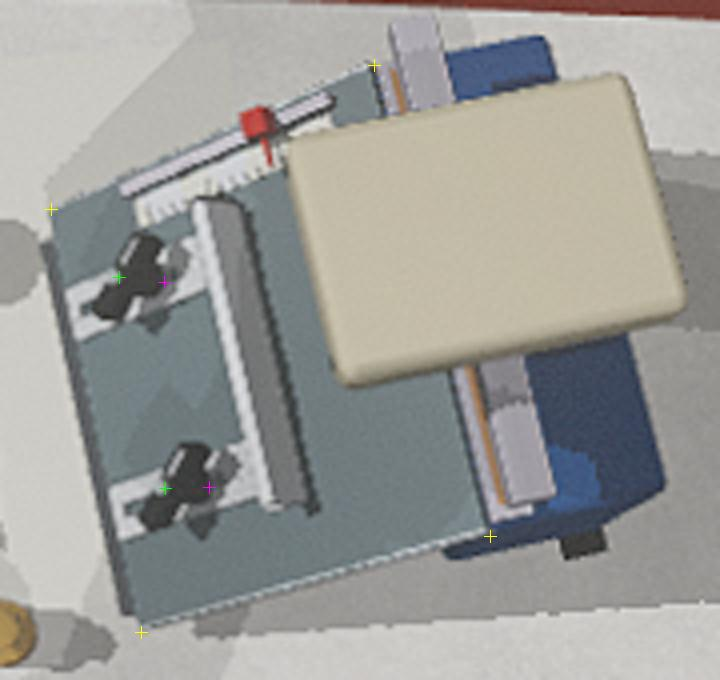

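View pics/os.png

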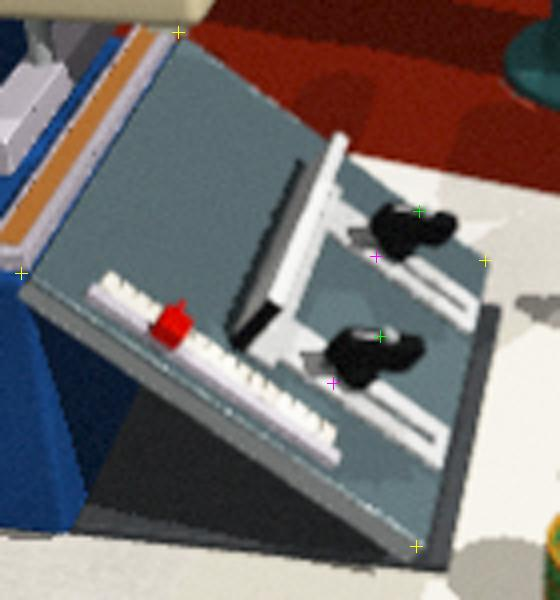

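```bash
python3 - <<'E'
import cv2,numpy as np
a=cv2.imread('pics/scene0.png');b=cv2.imread('pics/top0.png')
def z(im,x0,y0,w,h,f): return cv2.resize(im[y0:y0+h,x0:x0+w],None,fx=f,fy=f,interpolation=cv2.INTER_NEAREST)
A=z(a,255,195,60,50,10);cv2.imwrite('pics/zs_kn.png',A)
B=z(b,240,140,60,90,6.5);C=z(b,262,185,40,40,10)
cv2.imwrite('pics/zt_kn.png',z(b,240,140,70,90,6.6))
cv2.imwrite('pics/zt_ptr.png',z(b,270,105,60,50,10))
cv2.imwrite('pics/zs_ptr.png',z(a,205,210,60,50,10))
cv2.imwrite('pics/zs_c.png',np.hstack([z(a,275,270,30,30,12),z(a,180,205,30,30,12)]))
E
```

```text
(no output)
```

View pics/zs_kn.png

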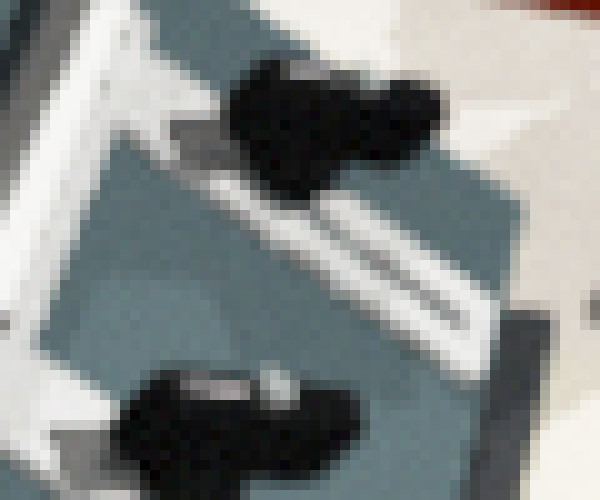

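View pics/zt_kn.png

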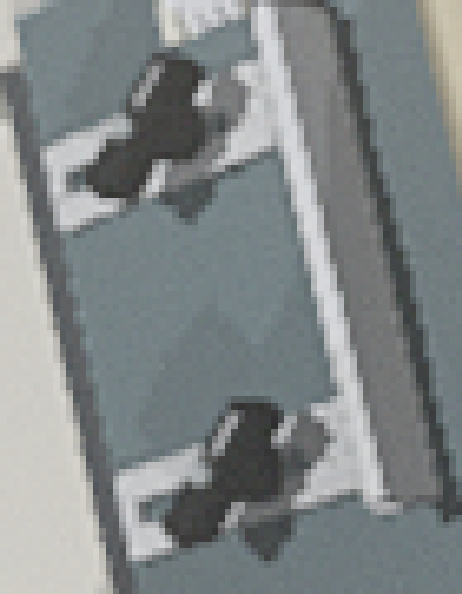

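View pics/zt_ptr.png

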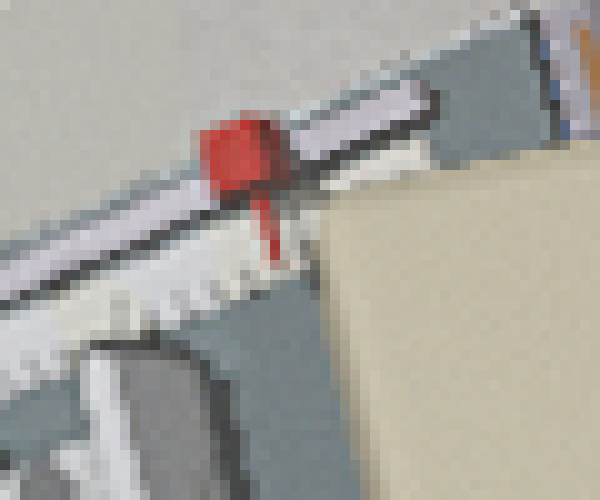

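View pics/zs_ptr.png

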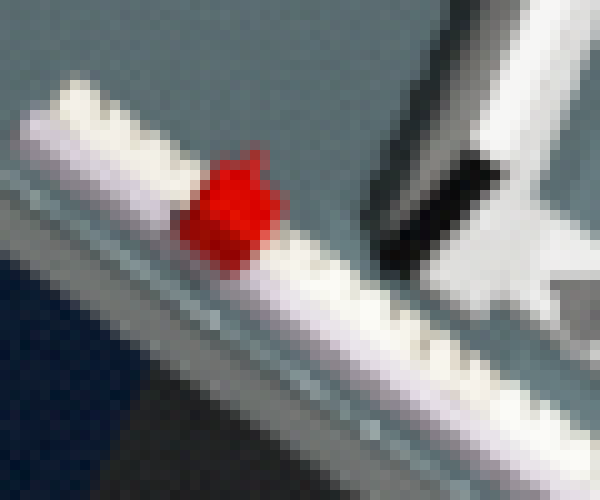

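View pics/zs_c.png

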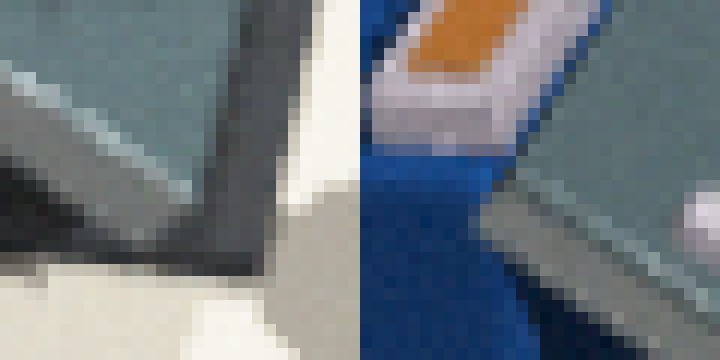

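```bash
python3 - <<'E'
from ov import *
from scipy.optimize import least_squares
import h
T=[((0,.15,0),(242.5,142.2)),((0,-.15,0),(265,246.5)),((.27,.15,0),(322,106)),((.27,-.15,0),(352,222))]
Sc=[((0,.15,0),(290.7,285.7)),((0,-.15,0),(306.5,215)),((.27,.15,0),(192.4,219.9))]
def res(v):
    h.TH=v[0];h.O=np.array(v[1:3]);r=[]
    for l,p in T:r+=list(proj('top',S(*l))[0]-p)
    for l,p in Sc:r+=list(proj('scene',S(*l))[0]-p)
    return np.array(r)
f=least_squares(res,[h.TH,*h.O],loss='soft_l1')
print(f.x,res(f.x).reshape(-1,2).round(1).tolist())
print('tri',[W2S(tri(a,b)[0]).round(4) for a,b in [((290.7,285.7),(242.5,142.2)),((306.5,215),(265,246.5)),((192.4,219.9),(322,106))]])
ptr,e=tri((231.,225.3),(297.3,131));print('ptr',W2S(ptr),e, plane('top',[(297.3,131)],.012),plane('scene',[(231,225.3)],.012))
# ledge edge ends: top corners
pts=[(S(s,y,0),(0,255,255)) for s in (0,.27) for y in (-.15,.15)]
pts+=[(S(.08,y,.048),(0,255,0)) for y in (-.07,.07)]
ov('pics/top0.png','top',230,90,410,260,4,pts,'pics/ot.png')
ov('pics/scene0.png','scene',185,150,325,300,4,pts,'pics/os.png')
E
```

```text
[-1.31622739  0.58066603 -0.08389745] [[-1.6, 0.1], [-0.1, 1.3], [-0.6, -0.9], [-0.2, 0.5], [-0.4, 0.7], [-0.6, -0.3], [-1.3, -1.2]]
tri [array([ 0.0019,  0.1487, -0.0006]), array([ 0.0002, -0.147 ,  0.0011]), array([ 0.2677,  0.1482, -0.0031])]
ptr [0.1901305  0.10861004 0.01358858] 0.004807765435537006 [[0.19192634 0.10925091 0.012     ]] [[0.18742994 0.10468842 0.012     ]]
```

```bash
sed -i 's/^TH=.*/TH=-1.3165; O=np.array([.5807,-.0839])/' h.py; python3 - <<'E'
from ov import *
print(plane('top',[(280.3,139.5),(297.8,216)],.041))
# scene black quad corners
q=np.array([(385,275),(475,155),(505,175),(410,275)])/10+[205-.5,210-.5]
for hh in (0.0,.012,.041): print(hh,plane('scene',q,hh).round(4).tolist())
# sealer extents: bystander positions
for c,z,n in [((206,150),.054,'green'),((210,205),.044,'stapler'),((231,248),.057,'weight'),((146,287),.08,'tin'),((441,226),.054,'bang')]:
    print(n,onz('top',[c],z)[0].round(3))
pts=[(S(s,y,0),(0,255,255)) for s in (0,.27) for y in (-.15,.15)]
pts+=[(S(.08,y,.048),(0,255,0)) for y in (-.07,.07)]+[(S(.15,y,.041),(255,0,0)) for y in (-.1,.1)]+[(S(.15,.108,.012),(0,165,255)),(S(.19,.108,.012),(255,255,0))]
ov('pics/top0.png','top',230,90,410,260,4,pts,'pics/ot.png')
ov('pics/scene0.png','scene',185,150,325,300,4,pts,'pics/os.png')
E
```

```text
[[ 0.15494829  0.09685498  0.041     ]
 [ 0.15231274 -0.10133533  0.041     ]]
0.0 [[0.1475, 0.0994, -0.0], [0.1381, 0.0409, 0.0], [0.1291, 0.0406, -0.0], [0.142, 0.0941, 0.0]]
0.012 [[0.151, 0.1147, 0.012], [0.1417, 0.0575, 0.012], [0.133, 0.0571, 0.012], [0.1455, 0.1095, 0.012]]
0.041 [[0.1593, 0.1518, 0.041], [0.1505, 0.0973, 0.041], [0.1422, 0.097, 0.041], [0.1542, 0.1468, 0.041]]
green [0.658 0.192 0.054]
stapler [0.508 0.175 0.044]
weight [0.393 0.112 0.057]
tin [0.283 0.327 0.08 ]
bang [ 0.467 -0.454  0.054]
```

View pics/ot.png

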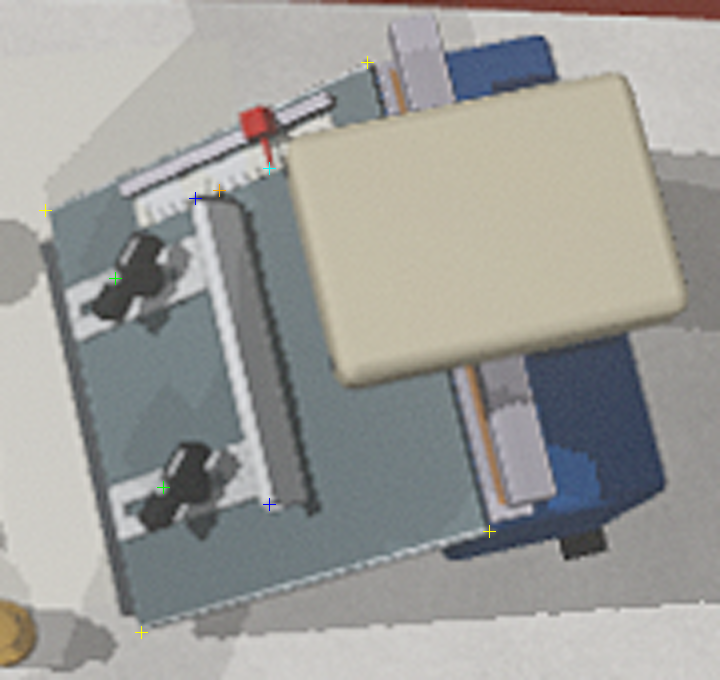

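View pics/os.png

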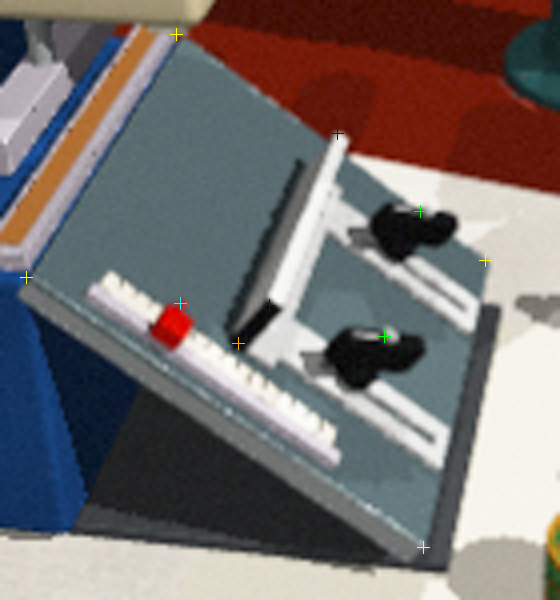

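```bash
cat >> h.py <<'E'
def Rt(wing=0.0):
    """tool rot square to rest; wing = rotation about tool z from tool x = sealer y"""
    c,s=np.cos(TH),np.sin(TH)
    x=np.array([-s,c,0]); z=-(S(0,0,1)-S(0,0,0)); y=np.cross(z,x)
    return R.from_matrix(np.c_[x,y,z])*R.from_rotvec([0,0,wing])
def go(P,Rg,st=None):
    st=st or bot.get_state(); Rc=R.from_rotvec(st['eef_rot']); 
    dp=Rc.inv().apply(np.array(P)-st['tcp_pos'])/.04
    dr=np.degrees((Rc.inv()*Rg).as_rotvec())/6
    print('dpos',dp.round(3).tolist(),'drot',dr.round(3).tolist())
def rep():
    st=bot.get_state(); Rc=R.from_rotvec(st['eef_rot'])
    print('t',round(st['clock'],2),'tcp',st['tcp_pos'].round(4),'slope',W2S(st['tcp_pos']).round(4),'F',st['ft_force'].round(1),'T',st['torque'].round(2),'w',round(st['grip_width'],4),'q',st['qpos'].round(3))
    print(' angle to Rt(0)', np.degrees((Rt(0).inv()*Rc).as_rotvec()).round(2), 'Ftool',Rc.inv().apply(st['ft_force']).round(1),'Ttool',Rc.inv().apply(st['torque']).round(2))
    return st
E
python3 - <<'E'
from h import *
rep(); go([.199,-.618,.50],R.from_rotvec(bot.get_state()['eef_rot']))
print(S(.153,0,.15)); go([.47,.10,.5],Rt(0)); go(S(.153,0,.15),Rt(0))
E
```

```text
t 0.1 tcp [ 0.1991 -0.6182  0.2086] slope [ 0.5569 -0.5037 -0.2148] F [ 0.5 -0.2  0.7] T [-0.02 -0.01 -0.02] w 0.0855 q [ 1.216  0.468 -0.012  1.604  0.006  1.071 -0.056]
 angle to Rt(0) [38.08  1.08 -3.17] Ftool [ 0.5  0.4 -0.7] Ttool [-0.02  0.01  0.02]
dpos [-0.003, -0.017, -7.284] drot [0.0, 0.0, 0.0]
[0.55006358 0.03396708 0.24739782]
dpos [11.95, -15.025, -7.262] drot [-6.347, -0.18, 0.528]
dpos [13.35, -12.83, -0.951] drot [-6.347, -0.18, 0.528]
```

step_arm(
  delta_pos=[
    [0, 0, -1],
    [0, 0, -2],
    [0, 0, -3],
    [0, 0, -4],
    [0, 0, -5],
    [0, 0, -6],
    [0, 0, -7],
    [0, 0, -7],
    [0, 0, -7],
  ],
  delta_rot=[
    [0, 0, 0],
    [0, 0, 0],
    [0, 0, 0],
    [0, 0, 0],
    [0, 0, 0],
    [0, 0, 0],
    [0, 0, 0],
    [0, 0, 0],
    [0, 0, 0],
  ],
  gripper=[-1, -1, -1, -1, -1, -1, -1, -1, -1],
)

```text
clock: 1.0
tcp_pos: [0.1994, -0.6188, 0.4898]
eef_rot: [3.102, 0.488, 0.0]
ft_force: [-0.1, -0.4, -0.9]
grip_width: 0.0852
```

step_arm(
  delta_pos=[
    [0.75, -0.9, 0],
    [1.5, -1.8, 0],
    [2.25, -2.7, 0],
    [3, -3.6, 0],
    [3.75, -4.5, 0],
    [4.5, -5.4, 0],
    [5.25, -6.3, 0],
    [6, -7.2, 0],
    [6.75, -8.1, 0],
    [7.5, -9, 0],
  ],
  delta_rot=[
    [0, 0, 0],
    [0, 0, 0],
    [0, 0, 0],
    [0, 0, 0],
    [0, 0, 0],
    [0, 0, 0],
    [0, 0, 0],
    [0, 0, 0],
    [0, 0, 0],
    [0, 0, 0],
  ],
  gripper=[-1, -1, -1, -1, -1, -1, -1, -1, -1, -1],
)

```text
clock: 2.0
tcp_pos: [0.3741, -0.1819, 0.4876]
eef_rot: [-3.102, -0.487, 0.004]
ft_force: [0.5, -0.7, -0.1]
grip_width: 0.0855
```

```bash
python3 - <<'E'
from h import *
rep(); go([.47,.10,.48],Rt(0)); go(S(.153,0,.15),Rt(0))
E
```

```text
t 2.0 tcp [ 0.3741 -0.1819  0.4876] slope [ 0.4306 -0.2246  0.2379] F [ 0.5 -0.7 -0.1] T [ 0.02 -0.04 -0.04] w 0.0855 q [ 0.795 -0.093 -0.377  1.662 -0.034  1.57  -0.84 ]
 angle to Rt(0) [38.1   0.96 -3.2 ] Ftool [0.3 0.9 0.1] Ttool [0.01 0.04 0.04]
dpos [4.442, -5.973, 0.192] drot [-6.35, -0.16, 0.534]
dpos [5.854, -3.776, 6.0] drot [-6.35, -0.16, 0.534]
```

step_arm(
  delta_pos=[
    [0.5, -0.7, 0],
    [1, -1.4, 0],
    [1.5, -2.1, 0],
    [2, -2.8, 0],
    [2.5, -3.5, 0],
    [3, -4.2, 0],
    [3.5, -4.8, 0],
    [4, -5.4, 0],
    [4.5, -6, 0],
    [4.5, -6, 0],
  ],
  delta_rot=[
    [0, 0, 0],
    [0, 0, 0],
    [-0.8, 0, 0],
    [-1.6, 0, 0.1],
    [-2.4, 0, 0.2],
    [-3.2, 0, 0.3],
    [-4, -0.1, 0.4],
    [-4.8, -0.1, 0.5],
    [-5.6, -0.1, 0.5],
    [-6.35, -0.16, 0.53],
  ],
  gripper=[-1, -1, -1, -1, -1, -1, -1, -1, -1, -1],
)

```text
clock: 3.0
tcp_pos: [0.4728, 0.1027, 0.4861]
eef_rot: [2.458, 0.324, 0.108]
ft_force: [0.4, -1.4, -0.2]
grip_width: 0.0854
```

```bash
python3 - <<'E'
from h import *
rep(); go(S(.153,0,.15),Rt(0)); go(S(.153,0,.07),Rt(0)); go(S(.153,0,.011),Rt(0))
E
```

```text
t 3.0 tcp [0.4728 0.1027 0.4861] slope [ 0.2322 -0.0575  0.391 ] F [ 0.4 -1.4 -0.2] T [0.64 0.16 0.04] w 0.0854 q [ 0.185  0.232 -1.034  1.585  0.752  1.818 -2.139]
 angle to Rt(0) [-0.1   0.13 -0.41] Ftool [-0.   1.   1.1] Ttool [ 0.66  0.03 -0.03]
dpos [1.438, -1.981, 6.025] drot [0.017, -0.021, 0.069]
dpos [1.433, -1.985, 8.025] drot [0.017, -0.021, 0.069]
dpos [1.43, -1.988, 9.5] drot [0.017, -0.021, 0.069]
```

step_arm(
  delta_pos=[
    [0.4, -0.5, 1],
    [0.8, -1, 2],
    [1.2, -1.5, 3],
    [1.44, -1.98, 4],
    [1.44, -1.98, 5],
    [1.44, -1.98, 6],
    [1.44, -1.98, 6],
  ],
  delta_rot=[
    [0, 0, 0],
    [0, 0, 0],
    [0, 0, 0],
    [0, 0, 0],
    [0, 0, 0],
    [0, 0, 0],
    [0, 0, 0.07],
  ],
  gripper=[-1, -1, -1, -1, -1, -1, -1],
)

```text
clock: 3.7
tcp_pos: [0.5473, 0.0259, 0.2459]
eef_rot: [2.459, 0.304, 0.099]
ft_force: [0.4, -0.1, -0.1]
grip_width: 0.0853
```

```bash
python3 - <<'E'
from h import *
rep(); go(S(.153,0,.07),Rt(0)); go(S(.153,0,.011),Rt(0))
crop('scene','s1',170,80,350,300,2.7)
crop('top','t1',200,60,420,270,3)
E
```

```text
t 3.7 tcp [0.5473 0.0259 0.2459] slope [ 0.1577 -0.0047  0.1445] F [ 0.4 -0.1 -0.1] T [ 0.57  0.13 -0.05] w 0.0853 q [ 0.204  0.508 -0.896  1.846  0.983  1.47  -2.385]
 angle to Rt(0) [-0.21 -0.57  0.26] Ftool [0.3 0.1 0.2] Ttool [ 0.58 -0.02  0.04]
dpos [0.136, -0.125, 1.86] drot [0.035, 0.094, -0.043]
dpos [0.151, -0.131, 3.335] drot [0.035, 0.094, -0.043]
```

View pics/s1.png

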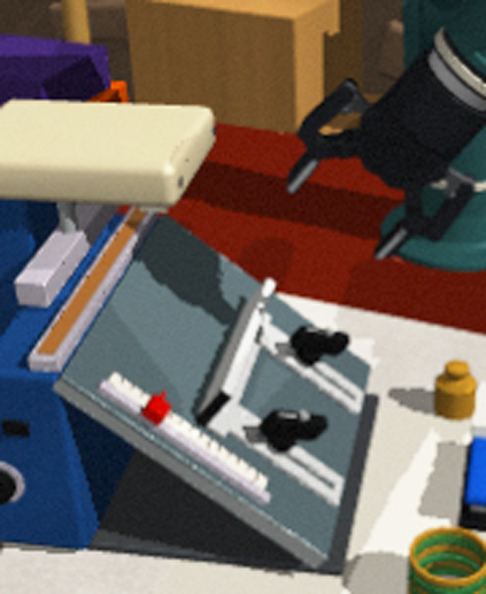

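View pics/t1.png

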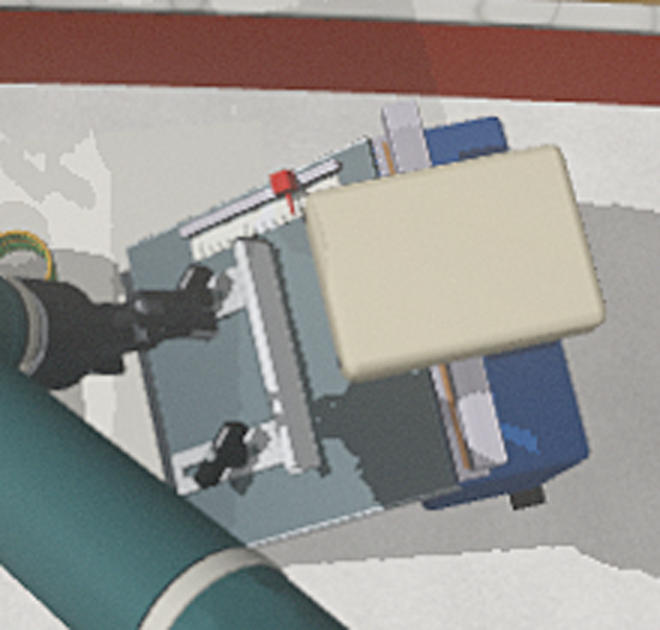

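step_arm(
  delta_pos=[
    [0.14, -0.13, 0.6],
    [0.14, -0.13, 1.2],
    [0.14, -0.13, 1.8],
    [0.15, -0.13, 2.2],
    [0.15, -0.13, 2.6],
    [0.15, -0.13, 3.0],
    [0.15, -0.13, 3.3],
    [0.15, -0.13, 3.3],
  ],
  delta_rot=[
    [0, 0.1, 0],
    [0, 0.1, 0],
    [0, 0.1, 0],
    [0, 0.1, 0],
    [0, 0.1, 0],
    [0, 0.1, 0],
    [0, 0.1, 0],
    [0, 0.1, 0],
  ],
  gripper=[-1, -1, -1, -1, -1, -1, -1, -1],
)

```text
clock: 4.6
tcp_pos: [0.5752, -0.0435, 0.1436]
eef_rot: [2.461, 0.309, 0.124]
ft_force: [0.4, 0.8, -0.2]
grip_width: 0.086
```

```bash
python3 - <<'E'
from h import *
rep(); go(S(.153,0,.011),Rt(0))
crop('scene','s2',170,80,350,300,2.7)
E
```

```text
t 4.6 tcp [ 0.5752 -0.0435  0.1436] slope [0.1531 0.0048 0.0182] F [ 0.4  0.8 -0.2] T [ 0.67  0.23 -0.01] w 0.086 q [ 0.26   0.634 -0.796  1.929  1.168  1.297 -2.47 ]
 angle to Rt(0) [-0.12  0.57  0.47] Ftool [ 0.6 -0.7 -0.3] Ttool [ 0.7  -0.06 -0.02]
dpos [-0.122, -0.003, 0.178] drot [0.021, -0.094, -0.079]
```

View pics/s2.png

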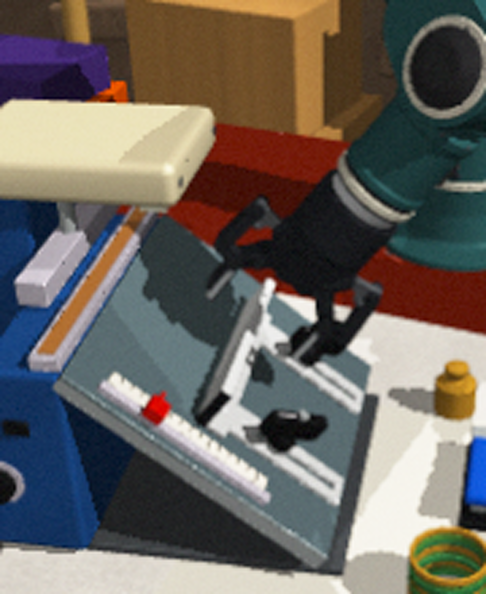

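step_arm(
  delta_pos=[
    [-0.05, 0, 0.1],
    [-0.1, 0, 0.15],
    [-0.1, 0, 0.15],
    [-0.1, 0, 0.15],
    [-0.1, 0, 0.15],
    [-0.1, 0, 0.15],
    [-0.1, 0, 0.15],
    [-0.1, 0, 0.15],
    [-0.1, 0, 0.15],
  ],
  delta_rot=[
    [0, -0.1, -0.08],
    [0, -0.1, -0.08],
    [0, -0.1, -0.08],
    [0, -0.1, -0.08],
    [0, -0.1, -0.08],
    [0, -0.1, -0.08],
    [0, -0.1, -0.08],
    [0, -0.1, -0.08],
    [0, -0.1, -0.08],
  ],
  gripper=[-0.8, -0.5, -0.2, 0.1, 0.4, 0.6, 0.8, 1, 1],
  squeeze=30,
)

```text
clock: 5.55
tcp_pos: [0.5724, -0.0445, 0.1391]
eef_rot: [2.463, 0.319, 0.111]
ft_force: [-0.5, 6.7, -4.6]
grip_width: 0.009
```

```bash
python3 - <<'E'
from h import *
rep()
crop('scene','s3',170,80,350,300,2.7)
crop('top','t3',200,60,420,270,3)
E
```

```text
t 5.55 tcp [ 0.5724 -0.0445  0.1391] slope [0.1506 0.0019 0.0144] F [-0.5  6.7 -4.6] T [ 2.06  0.48 -0.07] w 0.009 q [ 0.262  0.639 -0.796  1.932  1.166  1.294 -2.463]
 angle to Rt(0) [ 0.11  0.19 -0.1 ] Ftool [ 1.2 -8.1 -0.4] Ttool [2.12 0.01 0.1 ]
```

View pics/s3.png

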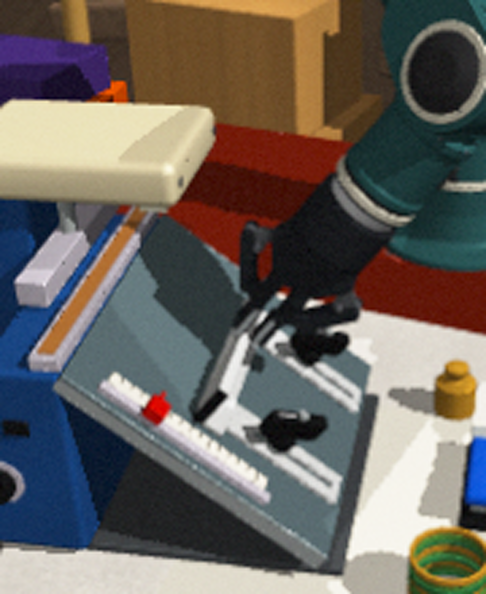

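View pics/t3.png

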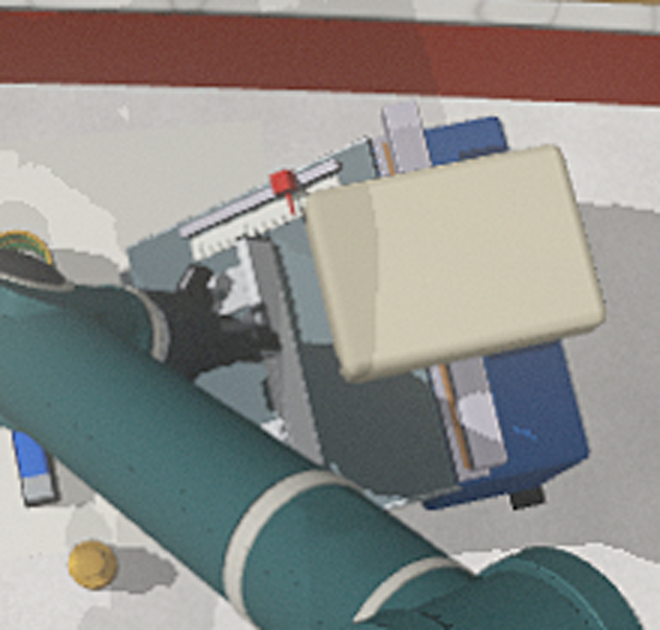

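step_arm(
  delta_pos=[
    [0, 0.1, 0],
    [0, 0.2, 0],
    [0, 0.3, 0],
    [0, 0.4, 0],
    [0, 0.5, 0],
    [0, 0.6, 0],
    [0, 0.7, 0],
    [0, 0.75, 0],
    [0, 0.75, 0],
    [0, 0.75, 0],
  ],
  delta_rot=[
    [0, 0, 0],
    [0, 0, 0],
    [0, 0, 0],
    [0, 0, 0],
    [0, 0, 0],
    [0, 0, 0],
    [0, 0, 0],
    [0, 0, 0],
    [0, 0, 0],
    [0, 0, 0],
  ],
  gripper=[1, 1, 1, 1, 1, 1, 1, 1, 1, 1],
  squeeze=40,
)

```text
clock: 6.65
tcp_pos: [0.5782, -0.0674, 0.1576]
eef_rot: [2.463, 0.318, 0.111]
ft_force: [-1.1, 5.6, -3.6]
grip_width: 0.0084
```

```bash
python3 - <<'E'
from h import *
rep()
A=[np.mean([eyes.grab_frame(n).astype(float) for _ in range(3)],0)[:,:,::-1] for n in('scene','top')]
for a,n,(x0,y0,w,h_) in zip(A,'st',[(205,210,60,50),(270,105,60,50)]):
    cv2.imwrite(f'pics/{n}4_full.png',a); cv2.imwrite(f'pics/{n}4.png',cv2.resize(a[y0:y0+h_,x0:x0+w],None,fx=12,fy=12,interpolation=cv2.INTER_NEAREST))
E
```

```text
t 6.65 tcp [ 0.5782 -0.0674  0.1576] slope [0.1806 0.0017 0.0144] F [-1.1  5.6 -3.6] T [ 1.98  0.47 -0.08] w 0.0084 q [ 0.311  0.606 -0.8    1.924  1.157  1.284 -2.4  ]
 angle to Rt(0) [ 0.11  0.16 -0.1 ] Ftool [ 0.3 -6.7 -0.7] Ttool [ 2.03 -0.02  0.1 ][ WARN:0@13.683] global loadsave.cpp:1063 imwrite_ Unsupported depth image for selected encoder is fallbacked to CV_8U.
```

View pics/s4.png

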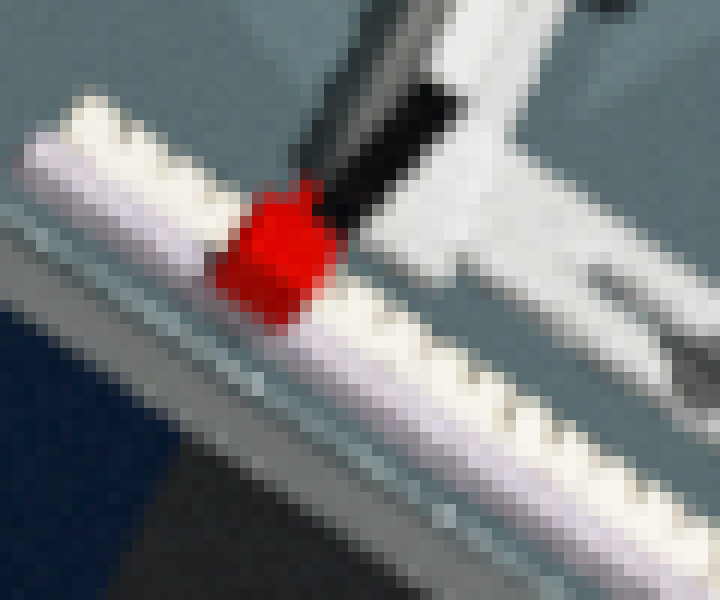

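View pics/t4.png

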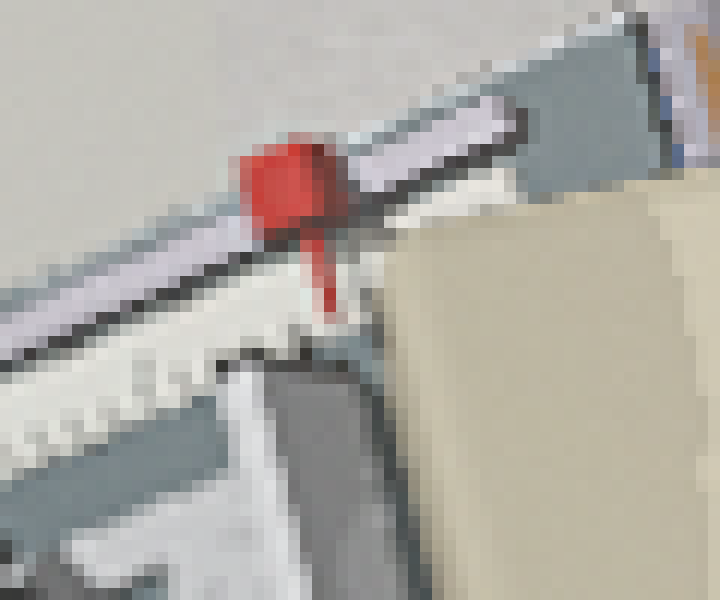

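```bash
python3 - <<'E'
from h import *
import h
def P(n,px,hh): return plane(n,[px],hh)[0].round(4)
for th,o in [(-1.3165,(.5807,-.0839)),(-1.3295,(.5794,-.0862))]:
    h.TH=th;h.O=np.array(o)
    f=lambda x,y:(x/12+270-.5,y/12+105-.5)
    print('idx',P('top',f(303,340),.012),'ptr',P('top',f(335,318),.012),'edgeL',P('top',f(240,366),.041))
    g=lambda x,y:(x/12+205-.5,y/12+210-.5)
    print('scene blackend low',P('scene',g(330,222),.012),'ptrtip',P('scene',g(312,180),.012))
    for s in (.181,.184,.19): print(s,(proj('top',S(s,.108,.012))[0]-[269.5,104.5])*12,(proj('scene',S(s,.108,.012))[0]-[204.5,209.5])*12)
E
```

```text
idx [0.1833 0.1075 0.012 ] ptr [0.1922 0.1091 0.012 ] edgeL [0.1845 0.0979 0.041 ]
scene blackend low [0.1827 0.1106 0.012 ] ptrtip [0.1892 0.1033 0.012 ]
0.181 [293.74212607 341.53761553] [341.03190722 219.08465553]
0.184 [305.06934649 336.56327585] [327.99867405 210.02875687]
0.19 [327.81190567 326.57920306] [301.88639808 191.88217227]
idx [0.1795 0.1098 0.012 ] ptr [0.1884 0.1115 0.012 ] edgeL [0.1807 0.1    0.041 ]
scene blackend low [0.1796 0.1097 0.012 ] ptrtip [0.1862 0.1024 0.012 ]
0.181 [310.7508843  345.58422131] [326.32053105 212.72451253]
0.184 [322.13359655 340.75258238] [313.34956609 203.58990688]
0.19 [344.98772502 331.0549172 ] [287.36439691 185.28724642]
```

step_arm(
  delta_pos=[
    [0, 0.05, 0],
    [0, 0.1, 0],
    [0, 0.15, 0],
    [0, 0.15, 0],
    [0, 0.15, 0],
  ],
  delta_rot=[
    [0, 0, 0],
    [0, 0, 0],
    [0, 0, 0],
    [0, 0, 0],
    [0, 0, 0],
  ],
  gripper=[1, 1, 1, 1, 1],
)

```text
clock: 7.45
tcp_pos: [0.5793, -0.0718, 0.1612]
eef_rot: [2.463, 0.319, 0.111]
ft_force: [-1.5, 5.6, -3.3]
grip_width: 0.0081
```

```bash
cat > look.py <<'E'
import sys
from h import *
k=sys.argv[1]
rep()
for n,(x0,y0,w,h_) in zip(('scene','top'),[(205,210,50,40),(280,110,50,40)]):
    a=np.mean([eyes.grab_frame(n).astype(float) for _ in range(4)],0)[:,:,::-1]
    np.save(f'pics/{n}{k}.npy',a)
    cv2.imwrite(f'pics/{n[0]}{k}.png',cv2.resize(a[y0:y0+h_,x0:x0+w].astype(np.uint8),None,fx=15,fy=15,interpolation=cv2.INTER_CUBIC))
E
python3 look.py 5
```

```text
t 7.45 tcp [ 0.5793 -0.0718  0.1612] slope [0.1864 0.0017 0.0145] F [-1.5  5.6 -3.3] T [ 2.09  0.54 -0.12] w 0.0081 q [ 0.321  0.6   -0.801  1.922  1.155  1.281 -2.387]
 angle to Rt(0) [ 0.12  0.17 -0.12] Ftool [-0.  -6.6 -1. ] Ttool [ 2.16 -0.06  0.1 ]
```

View pics/s5.png

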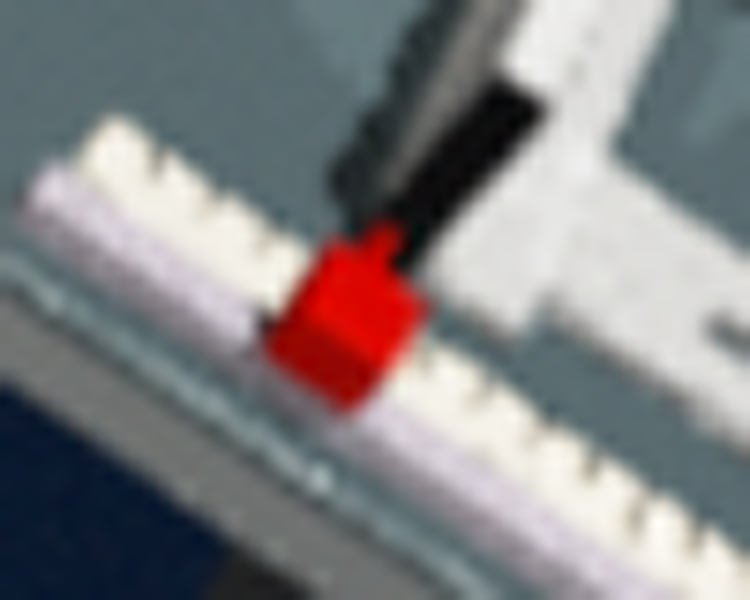

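View pics/t5.png

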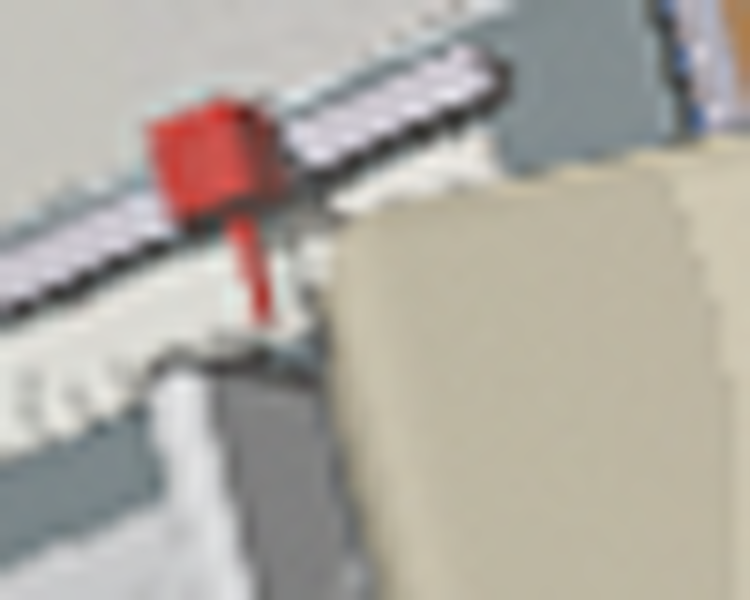

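```bash
python3 - <<'E'
from h import *
a=cv2.imread('pics/s3_full.png');b=cv2.imread('pics/t3_full.png')
z=lambda im,x0,y0,w,h_,f: cv2.resize(im[y0:y0+h_,x0:x0+w],None,fx=f,fy=f,interpolation=cv2.INTER_NEAREST)
cv2.imwrite('pics/z3.png',np.hstack([z(a,235,215,25,30,16),z(b,274,125,25,30,16)]))
E
```

```text
(no output)
```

View pics/z3.png

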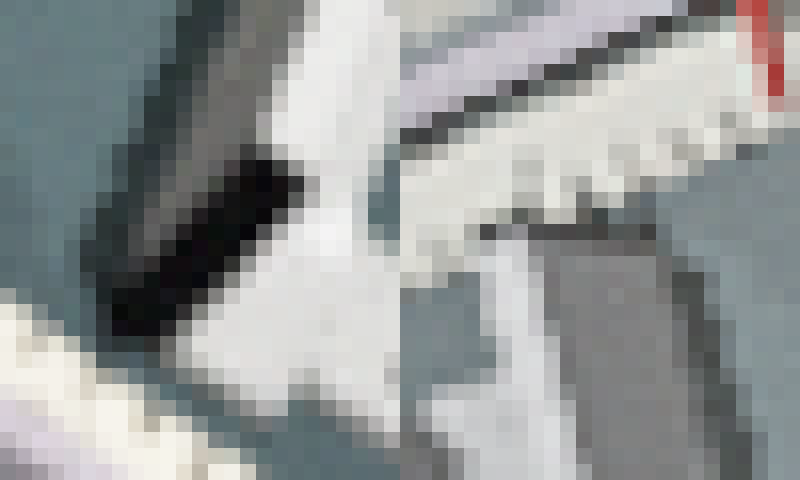

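```bash
python3 - <<'E'
from h import *
import h
def P(n,px,hh): return plane(n,[px],hh)[0].round(4)
T=lambda x,y:((x-400)/16+274-.5,y/16+125-.5)
Sx=lambda x,y:(x/16+235-.5,y/16+215-.5)
for th,o in [(-1.3165,(.5807,-.0839)),(-1.3295,(.5794,-.0862))]:
    h.TH=th;h.O=np.array(o)
    print('TCP s',W2S([.5724,-.0445,.1391]))
    print('top front top corner(s-5)',P('top',T(482,240),.041),' s+5',P('top',T(540,240),.041),' base s+5',P('top',T(662,240),0),'tip',P('top',T(593,205),.012),'ptr',P('top',T(780,100),.012))
    print('scene topcorners',P('scene',Sx(248,160),.041),P('scene',Sx(308,182),.041),'ptr',P('scene',(231.,225.3),.012))
    print('scene low corners (h0)',P('scene',Sx(108,318),0),P('scene',Sx(162,350),0))
E
```

```text
TCP s [0.15059747 0.00187856 0.01444516]
top front top corner(s-5) [0.1501 0.0986 0.041 ]  s+5 [0.1606 0.0948 0.041 ]  base s+5 [ 0.1571  0.1003 -0.    ] tip [0.1534 0.1064 0.012 ] ptr [0.1919 0.1099 0.012 ]
scene topcorners [0.1553 0.1002 0.041 ] [0.1459 0.0962 0.041 ] ptr [0.1874 0.1046 0.012 ]
scene low corners (h0) [ 0.1538  0.0951 -0.    ] [0.1445 0.094  0.    ]
TCP s [0.14906578 0.0031675  0.01564184]
top front top corner(s-5) [0.1463 0.1004 0.041 ]  s+5 [0.1569 0.0966 0.041 ]  base s+5 [0.1533 0.1024 0.    ] tip [0.1495 0.1084 0.012 ] ptr [0.188  0.1123 0.012 ]
scene topcorners [0.1522 0.0986 0.041 ] [0.1429 0.0946 0.041 ] ptr [0.1844 0.1037 0.012 ]
scene low corners (h0) [0.1508 0.0941 0.    ] [0.1415 0.0929 0.    ]
```

step_arm(
  delta_pos=[
    [0, 0.03, 0],
    [0, 0.06, 0],
    [0, 0.06, 0],
    [0, 0.06, 0],
  ],
  delta_rot=[
    [0, 0, 0],
    [0, 0, 0],
    [0, 0, 0],
    [0, 0, 0],
  ],
  gripper=[1, 1, 1, 1],
)

```text
clock: 8.25
tcp_pos: [0.5797, -0.0735, 0.1625]
eef_rot: [2.464, 0.319, 0.111]
ft_force: [-2.0, 5.6, -4.5]
grip_width: 0.0087
```

```bash
python3 look.py 6; python3 - <<'E'
import numpy as np,cv2
a=np.load('pics/scene6.npy').astype(np.uint8);b=np.load('pics/top6.npy').astype(np.uint8)
z=lambda im,x0,y0,w,h_,f: cv2.resize(im[y0:y0+h_,x0:x0+w],None,fx=f,fy=f,interpolation=cv2.INTER_NEAREST)
cv2.imwrite('pics/z6.png',np.hstack([z(a,220,212,25,30,16),z(b,283,118,25,30,16)]))
E
```

```text
t 8.25 tcp [ 0.5797 -0.0735  0.1625] slope [0.1886 0.0017 0.0144] F [-2.   5.6 -4.5] T [ 2.18  0.58 -0.1 ] w 0.0087 q [ 0.325  0.598 -0.801  1.922  1.154  1.28  -2.381]
 angle to Rt(0) [ 0.14  0.16 -0.13] Ftool [-0.5 -7.4 -0.1] Ttool [ 2.25 -0.06  0.08]
```

View pics/z6.png

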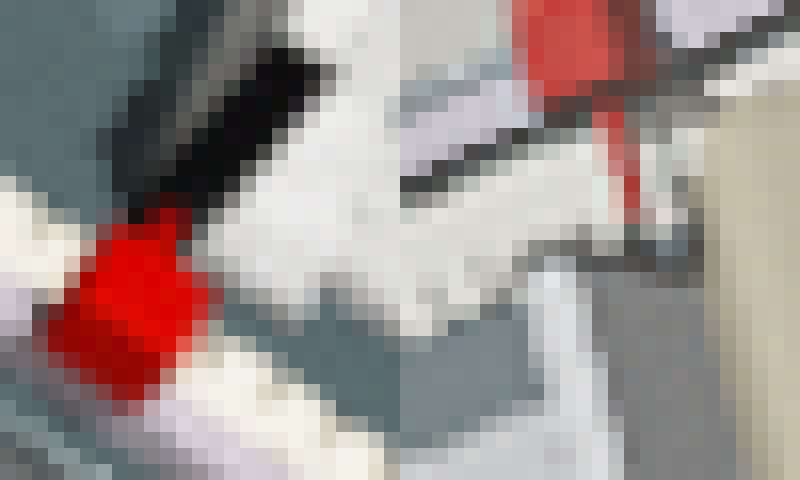

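```bash
python3 - <<'E'
import numpy as np
b=np.load('pics/top6.npy')
R=b[:,:,2]-b[:,:,1]; G=b.mean(2)
print('cols',list(range(292,306)))
for r in range(123,137): print(r,'red',R[r,292:306].round().astype(int).tolist(),'gray',G[r,292:306].round().astype(int).tolist())
E
```

```text
cols [292, 293, 294, 295, 296, 297, 298, 299, 300, 301, 302, 303, 304, 305]
123 red [124, 112, 80, 38, 18, 22, 14, 2, 0, 0, 3, 2, 3, 4] gray [109, 109, 94, 76, 70, 74, 76, 88, 101, 102, 198, 227, 222, 185]
124 red [52, 22, 12, 57, 56, 4, -4, 0, 2, 2, 4, 4, 5, 8] gray [77, 69, 69, 80, 82, 86, 105, 123, 127, 123, 120, 162, 179, 170]
125 red [7, 7, -4, 90, 113, 11, -4, 2, 2, 2, 4, 7, 6, 6] gray [70, 67, 88, 125, 102, 114, 131, 122, 150, 152, 154, 176, 180, 176]
126 red [-8, -4, -8, 38, 92, 31, -2, 0, -1, 0, 6, 7, 6, 6] gray [118, 134, 173, 178, 120, 114, 157, 139, 203, 213, 191, 188, 184, 181]
127 red [-4, 0, -3, 18, 79, 56, 1, -3, -2, 2, 6, 7, 7, 6] gray [201, 216, 231, 207, 136, 128, 214, 186, 197, 204, 183, 189, 185, 181]
128 red [1, 2, -1, 10, 65, 74, 1, -2, 1, 3, 6, 7, 7, 6] gray [222, 218, 220, 209, 154, 117, 206, 184, 181, 197, 182, 187, 187, 182]
129 red [0, 1, 0, -8, 28, 107, 1, -1, 0, 5, 8, 8, 6, 6] gray [216, 216, 216, 225, 192, 94, 198, 186, 122, 151, 173, 186, 186, 182]
130 red [0, 1, 1, -4, 25, 96, 8, 1, 1, 6, 6, 6, 6, 7] gray [216, 216, 218, 224, 198, 105, 186, 200, 139, 138, 171, 186, 188, 185]
131 red [0, 2, 0, -1, 16, 58, 16, 5, 1, 1, 6, 7, 6, 7] gray [221, 216, 207, 218, 206, 121, 161, 217, 173, 114, 161, 186, 188, 184]
132 red [1, 0, 0, 1, -2, -3, -1, -2, -3, 0, 6, 6, 6, 5] gray [208, 191, 150, 194, 193, 98, 152, 176, 116, 92, 155, 184, 189, 187]
133 red [0, 0, 2, 1, 0, -1, -4, -10, -9, 2, 6, 8, 7, 7] gray [128, 110, 102, 154, 142, 70, 78, 123, 106, 77, 144, 178, 187, 187]
134 red [-1, 0, -1, 0, 1, 3, 2, -3, -5, 2, 6, 7, 6, 6] gray [174, 155, 91, 84, 88, 81, 75, 92, 86, 84, 145, 175, 185, 189]
135 red [-2, -1, 0, 0, -2, 0, 0, 0, 0, 2, 6, 6, 6, 6] gray [229, 205, 146, 126, 132, 128, 111, 101, 93, 104, 144, 170, 185, 189]
136 red [-1, -2, 0, 0, 0, 0, 0, 0, -1, 0, 5, 5, 6, 6] gray [220, 214, 172, 120, 129, 131, 133, 134, 130, 133, 149, 166, 182, 188]
```

step_arm(
  delta_pos=[
    [0, 0, 0],
    [0, 0, 0],
    [0, 0, 0],
    [0, 0, 0],
    [0, 0, -0.4],
    [0, 0, -0.9],
    [0, 0, -1.5],
    [0, 0, -2],
    [0, 0, -2.5],
  ],
  delta_rot=[
    [0, 0, 0],
    [0, 0, 0],
    [0, 0, 0],
    [0, 0, 0],
    [0, 0, 0],
    [0, 0, 0],
    [0, 0, 0],
    [0, 0, 0],
    [0, 0, 0],
  ],
  gripper=[0.7, 0.5, 0.2, 0, 0, 0, 0, 0, 0],
)

```text
clock: 9.55
tcp_pos: [0.5646, -0.0145, 0.2445]
eef_rot: [2.46, 0.316, 0.113]
ft_force: [0.5, 0.1, 0.1]
grip_width: 0.0424
```

```bash
python3 look.py 7; python3 - <<'E'
import numpy as np,cv2
a=np.load('pics/scene7.npy').astype(np.uint8);b=np.load('pics/top7.npy').astype(np.uint8)
z=lambda im,x0,y0,w,h_,f: cv2.resize(im[y0:y0+h_,x0:x0+w],None,fx=f,fy=f,interpolation=cv2.INTER_CUBIC)
cv2.imwrite('pics/z7.png',np.hstack([z(a,220,212,25,30,16),z(b,283,118,25,30,16)]))
cv2.imwrite('pics/k7.png',np.hstack([z(a,220,170,90,110,4),z(b,235,120,90,110,4)]))
b=np.load('pics/top7.npy');R=b[:,:,2]-b[:,:,1]; G=b.mean(2)
for r in range(129,136): print(r,'red',R[r,292:306].round().astype(int).tolist(),'gray',G[r,292:306].round().astype(int).tolist())
E
```

```text
t 9.55 tcp [ 0.5646 -0.0145  0.2445] slope [0.1911 0.0018 0.1166] F [0.5 0.1 0.1] T [0.63 0.18 0.02] w 0.0424 q [ 0.276  0.496 -0.88   1.857  1.018  1.411 -2.322]
 angle to Rt(0) [-0.12  0.22 -0.01] Ftool [ 0.5  0.1 -0.1] Ttool [ 0.66 -0.   -0.02]
129 red [0, 2, 0, -8, 28, 107, 1, -2, 1, 5, 6, 7, 7, 7] gray [217, 217, 217, 225, 192, 94, 199, 186, 122, 152, 176, 186, 189, 183]
130 red [0, 2, 0, -4, 25, 95, 8, 2, 2, 4, 7, 6, 6, 6] gray [217, 217, 218, 225, 199, 108, 186, 201, 140, 139, 171, 188, 189, 185]
131 red [0, 2, 1, -2, 16, 57, 16, 6, 1, 1, 6, 6, 6, 6] gray [222, 217, 209, 219, 206, 122, 162, 217, 174, 117, 163, 188, 190, 185]
132 red [1, 1, 0, 1, -2, -2, -2, -2, -4, 2, 6, 6, 7, 6] gray [209, 191, 151, 195, 194, 99, 155, 176, 118, 94, 154, 184, 189, 187]
133 red [0, 1, 2, 0, 0, 1, -6, -12, -9, 0, 6, 8, 6, 6] gray [129, 113, 102, 156, 142, 76, 83, 123, 108, 79, 146, 180, 188, 189]
134 red [-1, -1, 2, -1, 1, 2, 2, -4, -2, 2, 7, 7, 6, 6] gray [174, 157, 91, 89, 90, 83, 76, 94, 87, 86, 146, 176, 188, 189]
135 red [-2, -1, -1, -2, 0, 0, 1, 2, 0, 2, 8, 5, 6, 6] gray [229, 205, 146, 128, 134, 127, 114, 101, 96, 105, 145, 170, 185, 189]
```

View pics/z7.png

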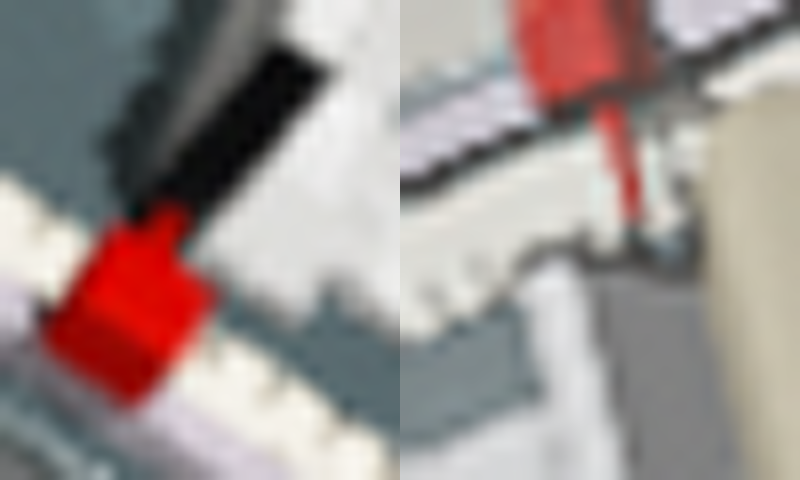

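View pics/k7.png

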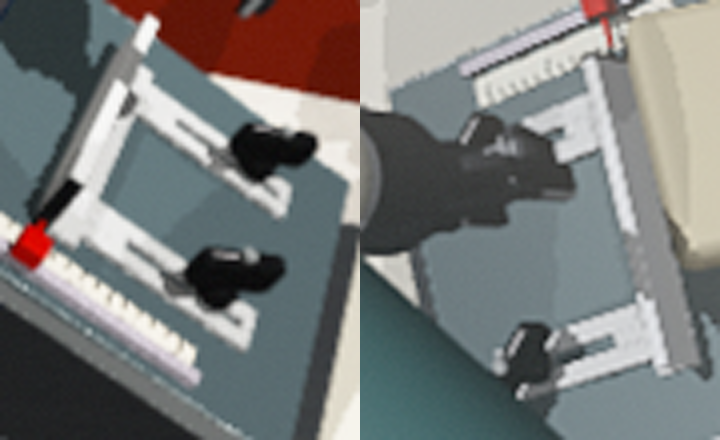

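```bash
python3 - <<'E'
from h import *
b=cv2.imread('pics/top0.png');a=cv2.imread('pics/scene0.png')
z=lambda im,x0,y0,w,h_,f: cv2.resize(im[y0:y0+h_,x0:x0+w],None,fx=f,fy=f,interpolation=cv2.INTER_NEAREST)
b1=np.load('pics/top7.npy').astype(np.uint8)
cv2.imwrite('pics/zk.png',np.vstack([np.hstack([z(b,248,140,30,26,13),z(b,260,192,30,26,13)]),np.hstack([z(a,262,222,30,26,13),z(a,272,192,30,26,13)])]))
E
```

```text
(no output)
```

View pics/zk.png

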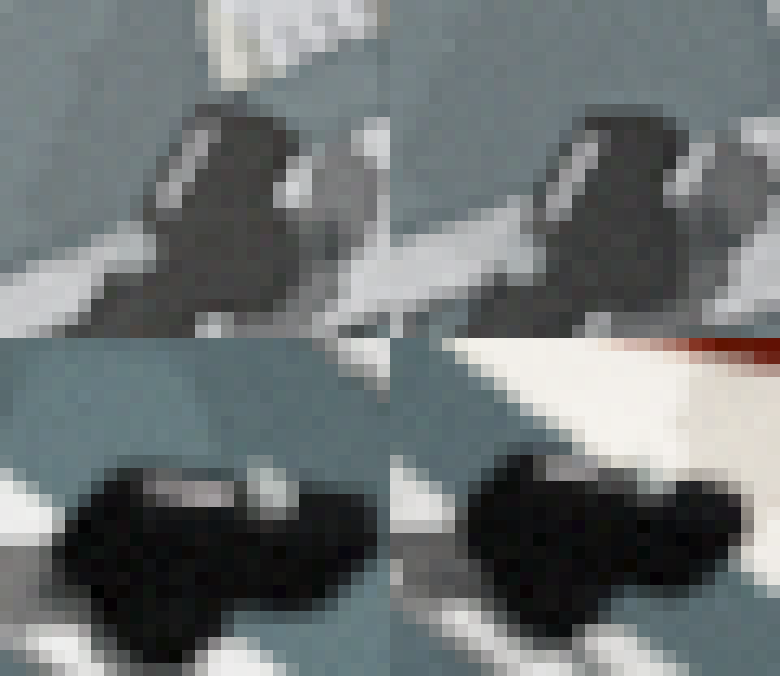

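```bash
python3 - <<'E'
from h import *
def q(n,x0,y0,pts): 
    p=plane(n,[(x0+x/13-.5,y0+y/13-.5) for x,y in pts],.048); d=p[1]-p[0]
    print(n,p.round(4).tolist(),'angle acw from upslope',np.arctan2(d[1],d[0]).round(3))
q('top',248,140,[(165,203),(208,135)])
q('top',260,192,[(160,212),(208,135)])
q('scene',262,222,[(235,492-338),(145,487-338)])
q('scene',272,192,[(215,472-338),(145,465-338)])
for y in(.07,-.07):
  for n in('top','scene'): print(n,proj(n,S(.08,y,.048)))
E
```

```text
top [[0.0885, 0.0778, 0.048], [0.1024, 0.0871, 0.048]] angle acw from upslope 0.594
top [[0.0866, -0.0622, 0.048], [0.1019, -0.051, 0.048]] angle acw from upslope 0.633
scene [[0.083, 0.0714, 0.048], [0.0998, 0.0861, 0.048]] angle acw from upslope 0.721
scene [[0.0851, -0.0678, 0.048], [0.0999, -0.0539, 0.048]] angle acw from upslope 0.752
top [[258.33883007 159.05324378]]
scene [[280.69497403 233.73211808]]
top [[270.47991623 211.48945275]]
scene [[289.71169341 202.49345982]]
```

step_arm(
  delta_pos=[
    [0, -0.5, -0.4],
    [0, -1, -0.8],
    [0, -1, -0.8],
  ],
  delta_rot=[
    [0, 0, -1],
    [0, 0, -2],
    [0, 0, -2],
  ],
  gripper=[0, 0, 0],
)

```text
clock: 10.25
tcp_pos: [0.5511, 0.0365, 0.2421]
eef_rot: [2.411, 0.579, 0.022]
ft_force: [0.3, -0.1, -0.6]
grip_width: 0.0422
```

```bash
python3 - <<'E'
from h import *
rep()
E
```

```text
t 10.25 tcp [0.5511 0.0365 0.2421] slope [0.148  0.0016 0.1472] F [ 0.3 -0.1 -0.6] T [ 0.67  0.15 -0.01] w 0.0422 q [ 0.205  0.53  -0.924  1.84   1.003  1.479 -2.189]
 angle to Rt(0) [ 1.000e-02  2.400e-01 -1.235e+01] Ftool [ 0.3 -0.2  0.6] Ttool [0.67 0.16 0.03]
```

```bash
python3 - <<'E'
from h import *
go(S(.08,-.07,.12),Rt(-2.24))
E
```

```text
dpos [-1.389, -2.044, 0.673] drot [0.041, -0.023, -19.332]
```

step_arm(
  delta_pos=[
    [-0.2, -0.3, 0],
    [-0.4, -0.6, 0],
    [-0.6, -0.9, 0],
    [-0.8, -1.2, 0],
    [-1, -1.5, 0],
    [-1.2, -1.8, 0],
    [-1.39, -2.04, 0],
    [-1.39, -2.04, 0],
    [-1.39, -2.04, 0],
    [-1.39, -2.04, 0],
  ],
  delta_rot=[
    [0, 0, -1.4],
    [0, 0, -2.8],
    [0, 0, -4.2],
    [0, 0, -5.6],
    [0, 0, -7],
    [0, 0, -8.4],
    [0, 0, -9.8],
    [0, 0, -11.2],
    [0, 0, -12.6],
    [0, 0, -14],
  ],
  gripper=[0, 0, 0, 0, 0, 0, 0, 0, 0, 0],
)

```text
clock: 11.25
tcp_pos: [0.4692, 0.0663, 0.2001]
eef_rot: [1.462, 2.122, -0.582]
ft_force: [-0.4, 0.1, -0.5]
grip_width: 0.0428
```

```bash
python3 - <<'E'
from h import *
rep();go(S(.08,-.07,.12),Rt(-2.24))
E
```

```text
t 11.25 tcp [0.4692 0.0663 0.2001] slope [ 0.0833 -0.0701  0.1445] F [-0.4  0.1 -0.5] T [0.68 0.14 0.06] w 0.0428 q [ 0.258  0.637 -1.16   1.996  1.049  1.575 -0.994]
 angle to Rt(0) [-1.300e-01 -9.000e-02 -9.628e+01] Ftool [ 0.5 -0.3  0.3] Ttool [-0.13  0.68 -0.02]
dpos [0.082, 0.012, 0.613] drot [-0.004, 0.024, -5.343]
```

step_arm(
  delta_pos=[
    [0.08, 0, 0.2],
    [0.08, 0, 0.4],
    [0.08, 0, 0.6],
    [0.08, 0, 0.6],
    [0.08, 0, 0.6],
  ],
  delta_rot=[
    [0, 0, -1.4],
    [0, 0, -2.8],
    [0, 0, -4.2],
    [0, 0, -5.35],
    [0, 0, -5.35],
  ],
  gripper=[0, 0, 0, 0, 0],
)

```text
clock: 11.75
tcp_pos: [0.4719, 0.0542, 0.1789]
eef_rot: [0.856, 2.532, -0.772]
ft_force: [1.0, -0.0, -0.0]
grip_width: 0.0426
```

```bash
python3 - <<'E'
from h import *
rep();go(S(.08,-.07,.07),Rt(-2.24));go(S(.08,-.07,.02),Rt(-2.24))
crop('scene','s8',220,130,350,280,4)
E
```

```text
t 11.75 tcp [0.4719 0.0542 0.1789] slope [ 0.0799 -0.0706  0.1201] F [ 1. -0. -0.] T [0.66 0.09 0.04] w 0.0426 q [ 0.305  0.72  -1.212  2.018  1.121  1.608 -0.486]
 angle to Rt(0) [-3.0000e-02 -1.2000e-01 -1.2807e+02] Ftool [-0.7  0.6  0.2] Ttool [-0.47  0.47  0.02]
dpos [-0.009, 0.012, 1.253] drot [-0.013, 0.01, -0.045]
dpos [-0.008, 0.013, 2.503] drot [-0.013, 0.01, -0.045]
```

View pics/s8.png

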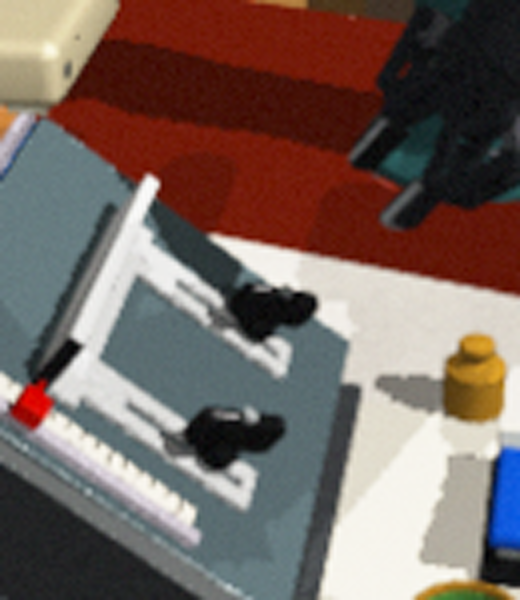

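step_arm(
  delta_pos=[
    [0, 0, 0.5],
    [0, 0, 1],
    [0, 0, 1.4],
    [0, 0, 1.4],
  ],
  delta_rot=[
    [0, 0, 0],
    [0, 0, 0],
    [0, 0, 0],
    [0, 0, 0],
  ],
  gripper=[-0.1, -0.1, -0.1, -0.1],
)

```text
clock: 12.2
tcp_pos: [0.4802, 0.0199, 0.1345]
eef_rot: [0.858, 2.531, -0.774]
ft_force: [-0.2, 0.7, 0.2]
grip_width: 0.0467
```

```bash
python3 - <<'E'
from h import *
rep();go(S(.08,-.07,.02),Rt(-2.24))
crop('scene','s9',240,150,330,250,6)
crop('top','t9',230,140,320,240,6)
E
```

```text
t 12.2 tcp [0.4802 0.0199 0.1345] slope [ 0.0803 -0.0711  0.0634] F [-0.2  0.7  0.2] T [0.62 0.1  0.03] w 0.0467 q [ 0.337  0.773 -1.152  2.064  1.209  1.547 -0.51 ]
 angle to Rt(0) [ 1.0000e-02 -2.4000e-01 -1.2801e+02] Ftool [ 0.3  0.2 -0.6] Ttool [-0.44  0.45  0.01]
dpos [-0.009, 0.031, 1.086] drot [-0.03, 0.013, -0.055]
```

View pics/s9.png

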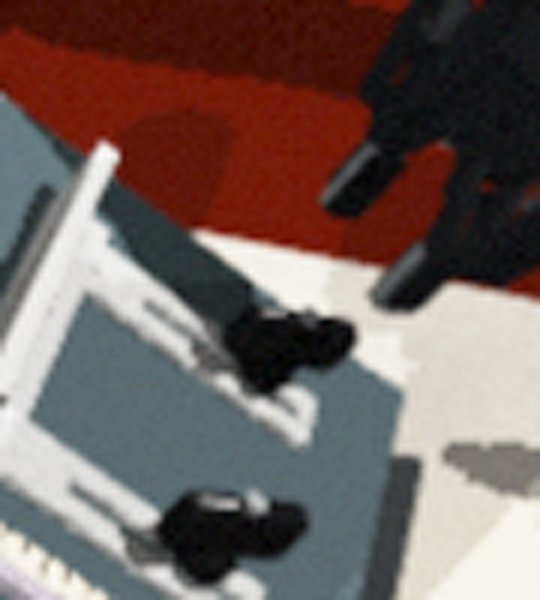

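View pics/t9.png

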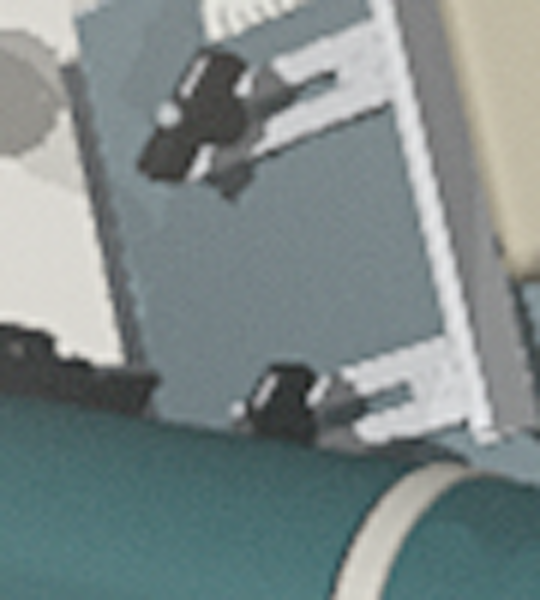

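```bash
python3 - <<'E'
from h import *
print(proj('scene',S(.0803,-.0711,.0634)),proj('scene',S(.0803,-.0711,.072)))
E
```

```text
[[293.24815217 198.45259353]] [[295.26042652 196.3324369 ]]
```

```bash
python3 - <<'E'
from h import *
def tips(P,w,W,n,ds=(0,.007,.013,.02,.03)):
    Rg=Rt(w);p=S(*P)
    for d in ds: print(d,*[proj(n,p+Rg.apply([0,sg*W/2,-d]))[0].round(1) for sg in(1,-1)])
print('s8');tips((.0799,-.0706,.1201),-2.235,.0426,'scene');print('obs',(220+357/4,130+160/4),(220+390/4,130+220/4))
print('s9');tips((.0803,-.0711,.0634),-2.235,.0467,'scene');print('obs',(240+335/6,150+205/6),(240+380/6,150+300/6))
print('s1');tips((.1577,-.0047,.1445),0,.0853,'scene');print('obs',(170+295/2.7,80+188/2.7),(170+383/2.7,80+254/2.7))
print('s2');tips((.1531,.0048,.0182),0,.086,'scene')
print('t1');tips((.1577,-.0047,.1445),0,.0853,'top');
E
```

```text
s8
0 [310.2 190.7] [303.7 178.1]
0.007 [312.  188.9] [305.4 176.3]
0.013 [313.5 187.3] [306.8 174.7]
0.02 [315.3 185.5] [308.5 172.9]
0.03 [317.8 182.8] [311.  170.3]
obs (309.25, 170.0) (317.5, 185.0)
s9
0 [296.6 205.4] [289.9 191.7]
0.007 [298.3 203.7] [291.5 189.9]
0.013 [299.7 202.2] [292.9 188.4]
0.02 [301.4 200.4] [294.5 186.7]
0.03 [303.9 197.9] [296.9 184.2]
obs (295.8333333333333, 184.16666666666666) (303.3333333333333, 200.0)
s1
0 [269.4 160.6] [298.4 182.4]
0.007 [271.1 158.5] [300.2 180.4]
0.013 [272.6 156.7] [301.8 178.7]
0.02 [274.4 154.6] [303.7 176.7]
0.03 [277.  151.6] [306.3 173.9]
obs (279.25925925925924, 149.62962962962962) (311.85185185185185, 174.07407407407408)
s2
0 [240.3 198.6] [268.4 218.7]
0.007 [241.8 196.8] [270. 217.]
0.013 [243.1 195.2] [271.4 215.5]
0.02 [244.7 193.4] [273.1 213.8]
0.03 [247.  190.7] [275.5 211.2]
t1
0 [279.6 170.4] [251.3 181.7]
0.007 [277.8 170.3] [249.4 181.6]
0.013 [276.2 170.2] [247.7 181.5]
0.02 [274.3 170. ] [245.8 181.5]
0.03 [271.7 169.8] [243.1 181.3]
```

step_arm(
  delta_pos=[
    [0, 0.03, 0.3],
    [0, 0.03, 0.6],
    [0, 0.03, 0.85],
    [0, 0.03, 1.05],
    [0, 0.03, 1.05],
  ],
  delta_rot=[
    [0, 0, 0],
    [0, 0, 0],
    [0, 0, 0],
    [0, 0, 0],
    [0, 0, 0],
  ],
  gripper=[-0.1, -0.1, -0.1, -0.1, -0.1],
)

```text
clock: 12.8
tcp_pos: [0.4877, -0.0035, 0.1012]
eef_rot: [0.855, 2.532, -0.773]
ft_force: [0.3, -0.3, -0.7]
grip_width: 0.0469
```

```bash
python3 - <<'E'
from h import *
rep()
crop('scene','s10',250,160,330,250,6.5)
E
```

```text
t 12.8 tcp [ 0.4877 -0.0035  0.1012] slope [ 0.0792 -0.0698  0.0221] F [ 0.3 -0.3 -0.7] T [ 0.58  0.17 -0.08] w 0.0469 q [ 0.356  0.818 -1.103  2.086  1.282  1.506 -0.525]
 angle to Rt(0) [-6.0000e-02 -1.5000e-01 -1.2811e+02] Ftool [0.  0.3 0.8] Ttool [-0.32  0.51  0.05]
```

View pics/s10.png

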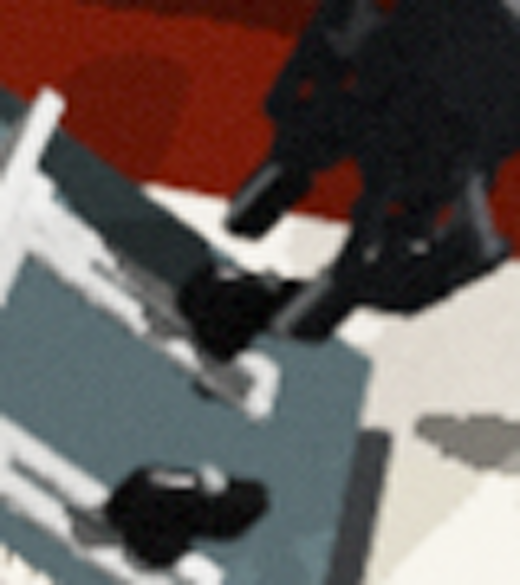

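```bash
python3 - <<'E'
from h import *
st=bot.get_state();Rc=R.from_rotvec(st['eef_rot']);p=st['tcp_pos']
for d in (0,.007,.013,.02,.03):
    print(d,*[((proj('scene',p+Rc.apply([dx,sg*.0235,-d]))[0]-[250,160]+.5)*6.5).round(0) for sg in(1,-1) for dx in (-.011,0,.011)])
print('knob axis',[((proj('scene',S(.08,-.07,hh))[0]-[250,160]+.5)*6.5).round(0) for hh in(.022,.035,.048)])
w=Rt(-2.24).apply([.032,0,0])
print('wing ends top',[((proj('scene',S(.08,-.07,.048)+k*w)[0]-[250,160]+.5)*6.5).round(0) for k in(-1,1)])
E
```

```text
0 [227. 363.] [247. 366.] [267. 369.] [186. 272.] [205. 276.] [224. 280.]
0.007 [238. 352.] [258. 355.] [277. 358.] [196. 262.] [215. 265.] [235. 269.]
0.013 [247. 343.] [267. 346.] [286. 349.] [204. 252.] [224. 256.] [243. 260.]
0.02 [257. 332.] [277. 335.] [297. 338.] [215. 241.] [234. 245.] [254. 249.]
0.03 [273. 316.] [292. 319.] [312. 323.] [229. 225.] [249. 229.] [268. 233.]
knob axis [array([223., 320.]), array([242., 300.]), array([261., 279.])]
wing ends top [array([203., 269.]), array([317., 290.])]
```

step_arm(
  delta_pos=[
    [0, 0, 0.1],
    [0, 0, 0.15],
    [0, 0, 0.15],
    [0, 0, 0.15],
    [0, 0, 0.15],
    [0, 0, 0.15],
    [0, 0, 0.15],
    [0, 0, 0.15],
    [0, 0, 0.15],
  ],
  delta_rot=[
    [0, 0, 0],
    [0, 0, 0],
    [0, 0, 0],
    [0, 0, 0],
    [0, 0, 0],
    [0, 0, 0],
    [0, 0, 0],
    [0, 0, 0],
    [0, 0, 0],
  ],
  gripper=[-0.1, 0, 0.2, 0.4, 0.6, 0.8, 1, 1, 1],
  squeeze=30,
)

```text
clock: 13.75
tcp_pos: [0.4889, -0.006, 0.098]
eef_rot: [0.854, 2.531, -0.771]
ft_force: [-2.6, 0.5, 4.9]
grip_width: 0.0132
```

```bash
python3 - <<'E'
from h import *
rep()
crop('scene','s11',250,160,330,250,6.5)
E
```

```text
t 13.75 tcp [ 0.4889 -0.006   0.098 ] slope [ 0.0793 -0.0692  0.0179] F [-2.6  0.5  4.9] T [-0.02  0.52 -0.25] w 0.0132 q [ 0.358  0.823 -1.098  2.088  1.292  1.501 -0.527]
 angle to Rt(0) [-2.1000e-01 -1.1000e-01 -1.2812e+02] Ftool [-0.2 -3.2 -4.6] Ttool [ 0.37  0.43 -0.11]
```

View pics/s11.png

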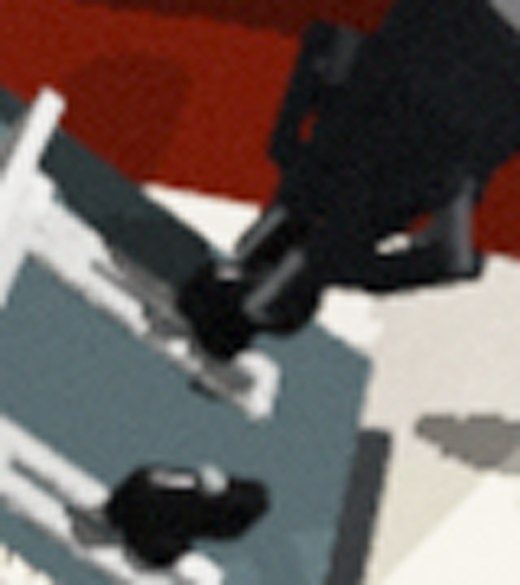

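step_arm(
  delta_pos=[
    [0, 0, -0.03],
    [0, 0, -0.03],
    [0, 0, -0.03],
    [0, 0, -0.03],
    [0, 0, -0.03],
    [0, 0, -0.03],
    [0, 0, -0.03],
    [0, 0, -0.03],
    [0, 0, -0.03],
    [0, 0, -0.03],
  ],
  delta_rot=[
    [0, 0, 0],
    [0, 0, 0.7],
    [0, 0, 1.4],
    [0, 0, 2.1],
    [0, 0, 2.8],
    [0, 0, 3.5],
    [0, 0, 4.2],
    [0, 0, 4.9],
    [0, 0, 5.5],
    [0, 0, 6],
  ],
  gripper=[1, 1, 1, 1, 1, 1, 1, 1, 1, 1],
  squeeze=60,
)

```text
clock: 14.8
tcp_pos: [0.488, -0.0068, 0.0981]
eef_rot: [1.535, 2.056, -0.557]
ft_force: [-2.9, -3.9, -0.0]
grip_width: 0.0118
```

```bash
python3 - <<'E'
from h import *
rep()
crop('scene','s12',250,160,330,250,6.5)
E
```

```text
t 14.8 tcp [ 0.488  -0.0068  0.0981] slope [ 0.0798 -0.0703  0.0177] F [-2.9 -3.9 -0. ] T [-0.04  0.68 -0.39] w 0.0118 q [ 0.33   0.785 -1.049  2.09   1.265  1.458 -1.146]
 angle to Rt(0) [ -0.11  -0.22 -91.99] Ftool [-2.3 -3.9  1.9] Ttool [ 0.76  0.16 -0.11]
```

View pics/s12.png

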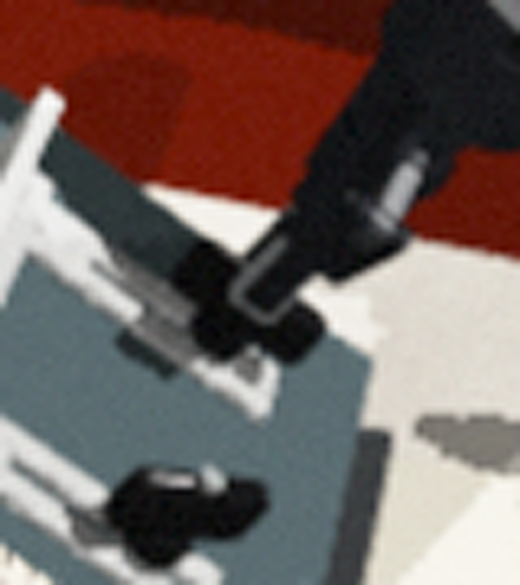

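step_arm(
  delta_pos=[
    [0, 0, 0],
    [0, 0, 0],
    [0, 0, 0],
    [0, 0, 0],
    [0, 0, 0],
    [0, 0, 0],
    [0, 0, 0],
    [0, 0, 0],
    [0, 0, 0],
    [0, 0, 0],
  ],
  delta_rot=[
    [0, 0, 0.7],
    [0, 0, 1.4],
    [0, 0, 2.1],
    [0, 0, 2.8],
    [0, 0, 3.5],
    [0, 0, 4.2],
    [0, 0, 4.9],
    [0, 0, 5.5],
    [0, 0, 6],
    [0, 0, 6.4],
  ],
  gripper=[1, 1, 1, 1, 1, 1, 1, 1, 1, 1],
  squeeze=80,
)

```text
clock: 15.85
tcp_pos: [0.4869, -0.007, 0.0977]
eef_rot: [2.069, 1.401, -0.294]
ft_force: [-4.5, -4.4, -0.4]
grip_width: 0.0111
```

```bash
python3 - <<'E'
from h import *
rep()
E
```

```text
t 15.85 tcp [ 0.4869 -0.007   0.0977] slope [ 0.0795 -0.0715  0.0174] F [-4.5 -4.4 -0.4] T [-0.13  1.16 -0.75] w 0.0111 q [ 0.295  0.747 -0.993  2.093  1.237  1.411 -1.801]
 angle to Rt(0) [ -0.09  -0.26 -53.72] Ftool [-5.  -3.1  2.3] Ttool [ 1.21 -0.68 -0.13]
```

step_arm(
  delta_pos=[
    [0, 0, 0],
    [0, 0, 0],
    [0, 0, 0],
    [0, 0, 0],
  ],
  delta_rot=[
    [0, 0, 0.2],
    [0, 0, 0.4],
    [0, 0, 0.6],
    [0, 0, 0.6],
  ],
  gripper=[1, 1, 1, 1],
)

```text
clock: 16.25
tcp_pos: [0.4868, -0.007, 0.0977]
eef_rot: [2.107, 1.335, -0.268]
ft_force: [-5.7, -5.3, -1.8]
grip_width: 0.0115
```

```bash
python3 - <<'E'
from h import *
rep()
crop('scene','s13',250,160,330,250,6.5)
E
```

```text
t 16.25 tcp [ 0.4868 -0.007   0.0977] slope [ 0.0795 -0.0716  0.0174] F [-5.7 -5.3 -1.8] T [-0.05  1.18 -0.79] w 0.0115 q [ 0.291  0.743 -0.988  2.093  1.235  1.407 -1.861]
 angle to Rt(0) [ -0.1   -0.26 -50.21] Ftool [-5.8 -4.1  3.8] Ttool [ 1.23 -0.7  -0.09]
```

View pics/s13.png

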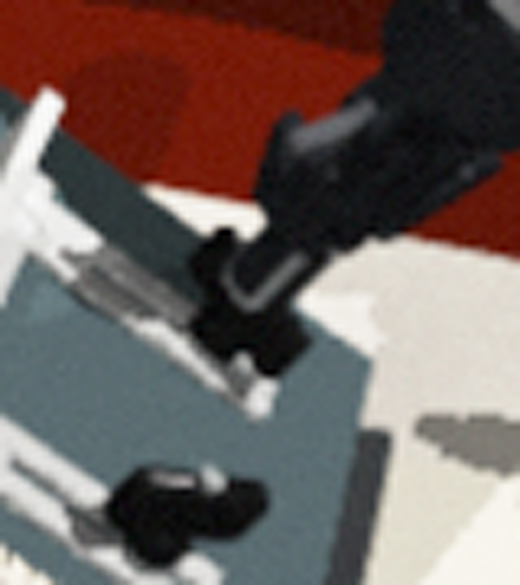

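step_arm(
  delta_pos=[
    [0, 0, 0],
    [0, 0, 0],
    [0, 0, 0],
    [0, 0, 0],
  ],
  delta_rot=[
    [0, 0, 0.3],
    [0, 0, 0.6],
    [0, 0, 0.8],
    [0, 0, 0.8],
  ],
  gripper=[1, 1, 1, 1],
)

```text
clock: 16.7
tcp_pos: [0.4867, -0.007, 0.0976]
eef_rot: [2.155, 1.246, -0.234]
ft_force: [-4.5, -4.9, 0.3]
grip_width: 0.0112
```

```bash
python3 - <<'E'
from h import *
rep()
E
```

```text
t 16.7 tcp [ 0.4867 -0.007   0.0976] slope [ 0.0794 -0.0717  0.0174] F [-4.5 -4.9  0.3] T [-0.28  1.58 -0.14] w 0.0112 q [ 0.286  0.739 -0.981  2.094  1.232  1.401 -1.942]
 angle to Rt(0) [ -0.13  -0.24 -45.56] Ftool [-6.1 -1.9  2. ] Ttool [ 1.05 -0.85 -0.88]
```

step_arm(
  delta_pos=[
    [0, 0, 0],
    [0, 0, 0],
    [0, 0, 0],
    [0, 0, 0],
    [0, 0, -0.5],
    [0, 0, -1],
    [0, 0, -1.5],
    [0, 0, -2],
    [0, 0, -2.5],
    [0, 0, -2.5],
  ],
  delta_rot=[
    [0, 0, 0.8],
    [0, 0, 0.8],
    [0, 0, 0.8],
    [0, 0, 0.8],
    [0, 0, 0.8],
    [0, 0, 0.8],
    [0, 0, 0.8],
    [0, 0, 0.8],
    [0, 0, 0.8],
    [0, 0, 0.8],
  ],
  gripper=[0.7, 0.4, 0.1, -0.1, -0.1, -0.1, -0.1, -0.1, -0.1, -0.1],
  squeeze=30,
)

```text
clock: 17.7
tcp_pos: [0.4743, 0.0571, 0.179]
eef_rot: [2.204, 1.153, -0.183]
ft_force: [0.7, 0.4, -0.2]
grip_width: 0.0473
```

```bash
python3 look.py 14; python3 - <<'E'
import numpy as np,cv2
from h import *
a=np.load('pics/scene14.npy').astype(np.uint8);b=np.load('pics/top14.npy').astype(np.uint8)
z=lambda im,x0,y0,w,h_,f: cv2.resize(im[y0:y0+h_,x0:x0+w],None,fx=f,fy=f,interpolation=cv2.INTER_CUBIC)
cv2.imwrite('pics/k14.png',np.hstack([z(a,220,170,100,110,5)]))
cv2.imwrite('pics/z14.png',np.hstack([z(a,220,212,25,30,16),z(b,283,118,25,30,16)]))
b=np.load('pics/top14.npy');R_=b[:,:,2]-b[:,:,1]; G=b.mean(2)
for r in range(130,136): print(r,'red',R_[r,292:306].round().astype(int).tolist(),'gray',G[r,292:306].round().astype(int).tolist())
go(S(.08,.07,.12),Rt(-2.24))
E
```

```text
t 17.7 tcp [0.4743 0.0571 0.179 ] slope [ 0.0782 -0.0675  0.1217] F [ 0.7  0.4 -0.2] T [0.64 0.19 0.02] w 0.0473 q [ 0.231  0.627 -1.084  2.019  1.064  1.505 -1.968]
 angle to Rt(0) [ -0.17   0.42 -40.51] Ftool [0.8 0.3 0. ] Ttool [ 0.51  0.43 -0.02]
130 red [0, 1, 1, -4, 25, 96, 8, 1, 2, 6, 6, 6, 6, 6] gray [219, 219, 220, 226, 201, 109, 189, 203, 142, 141, 173, 190, 192, 187]
131 red [0, 1, 2, -2, 16, 56, 17, 4, 1, 2, 6, 6, 6, 7] gray [223, 220, 210, 222, 209, 124, 164, 219, 176, 117, 166, 188, 192, 188]
132 red [1, 1, 0, 2, -1, -4, -2, -3, -3, 0, 6, 7, 8, 6] gray [211, 193, 152, 198, 197, 102, 157, 179, 119, 97, 157, 186, 191, 189]
133 red [1, 1, 1, 1, -1, 2, -6, -11, -8, 1, 6, 6, 6, 6] gray [132, 113, 104, 158, 144, 76, 84, 126, 110, 80, 148, 182, 189, 190]
134 red [-1, -2, 0, -1, 0, 1, 3, -5, -5, 1, 6, 7, 6, 6] gray [177, 159, 96, 90, 92, 85, 78, 96, 90, 90, 148, 177, 189, 191]
135 red [-2, -1, -1, 1, 1, 0, 0, 1, 0, 2, 6, 7, 6, 6] gray [231, 208, 148, 131, 138, 132, 116, 105, 98, 108, 147, 173, 189, 191]
dpos [2.636, 2.286, -0.048] drot [0.011, 0.021, -14.637]
```

View pics/k14.png

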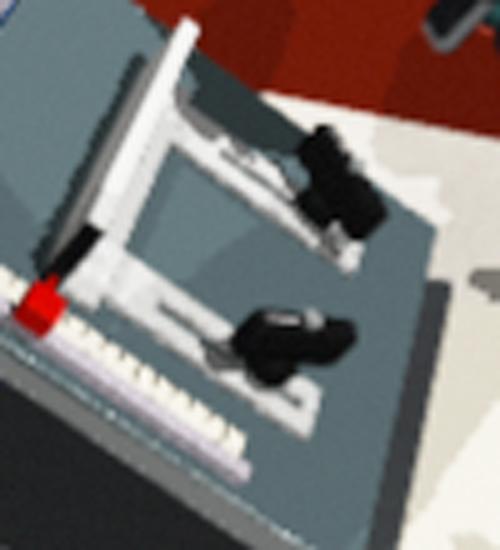

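View pics/z14.png

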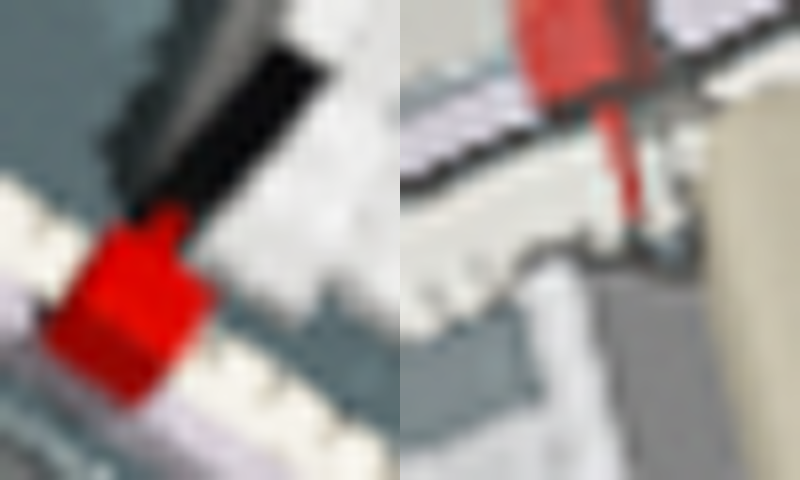

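step_arm(
  delta_pos=[
    [0.3, 0.3, 0],
    [0.6, 0.6, 0],
    [0.9, 0.9, 0],
    [1.2, 1.2, 0],
    [1.5, 1.5, 0],
    [1.8, 1.8, 0],
    [2.1, 2.1, 0],
    [2.4, 2.28, 0],
    [2.64, 2.28, 0],
    [2.64, 2.28, 0],
  ],
  delta_rot=[
    [0, 0, -1.4],
    [0, 0, -2.8],
    [0, 0, -4.2],
    [0, 0, -5.6],
    [0, 0, -7],
    [0, 0, -8.4],
    [0, 0, -9.8],
    [0, 0, -11.2],
    [0, 0, -12.6],
    [0, 0, -14],
  ],
  gripper=[-0.1, -0.1, -0.1, -0.1, -0.1, -0.1, -0.1, -0.1, -0.1, -0.1],
)

```text
clock: 19.1
tcp_pos: [0.6087, 0.0893, 0.1766]
eef_rot: [0.922, 2.497, -0.753]
ft_force: [-0.3, 0.4, 1.3]
grip_width: 0.047
```

```bash
python3 - <<'E'
from h import *
rep();go(S(.08,.07,.06),Rt(-2.24));go(S(.08,.07,.018),Rt(-2.24))
E
```

```text
t 19.1 tcp [0.6087 0.0893 0.1766] slope [0.0788 0.0707 0.1181] F [-0.3  0.4  1.3] T [ 0.6   0.18 -0.  ] w 0.047 q [ 0.199  0.889 -1.131  1.692  1.259  1.704 -0.376]
 angle to Rt(0) [-9.0000e-02 -5.0000e-02 -1.2488e+02] Ftool [-0.2 -0.4 -1.3] Ttool [-0.34  0.52 -0.01]
dpos [-0.013, -0.031, 1.453] drot [-0.001, 0.014, -0.578]
dpos [-0.011, -0.031, 2.503] drot [-0.001, 0.014, -0.578]
```

step_arm(
  delta_pos=[
    [0, -0.03, 0.4],
    [0, -0.03, 0.8],
    [0, -0.03, 1.2],
    [0, -0.03, 1.5],
    [0, -0.03, 1.8],
    [0, -0.03, 2.1],
    [0, -0.03, 2.4],
    [0, -0.03, 2.5],
    [0, -0.03, 2.5],
  ],
  delta_rot=[
    [0, 0, -0.3],
    [0, 0, -0.6],
    [0, 0, -0.6],
    [0, 0, -0.6],
    [0, 0, -0.6],
    [0, 0, -0.6],
    [0, 0, -0.6],
    [0, 0, -0.6],
    [0, 0, -0.6],
  ],
  gripper=[-0.1, -0.1, -0.1, -0.1, -0.1, -0.1, -0.1, -0.1, -0.1],
)

```text
clock: 20.0
tcp_pos: [0.6231, 0.0282, 0.0991]
eef_rot: [0.855, 2.531, -0.771]
ft_force: [0.0, -0.1, 0.1]
grip_width: 0.0469
```

```bash
python3 - <<'E'
from h import *
rep();go(S(.08,.07,.018),Rt(-2.24))
crop('scene','s15',235,180,325,270,6.5)
E
```

```text
t 20.0 tcp [0.6231 0.0282 0.0991] slope [0.0806 0.0693 0.0183] F [ 0.  -0.1  0.1] T [0.66 0.19 0.02] w 0.0469 q [ 0.276  0.969 -1.064  1.757  1.374  1.6   -0.34 ]
 angle to Rt(0) [-1.300e-01 -9.000e-02 -1.281e+02] Ftool [-0.1 -0.1 -0. ] Ttool [-0.42  0.54 -0.02]
dpos [0.0, 0.024, 0.008] drot [-0.003, 0.021, -0.041]
```

View pics/s15.png

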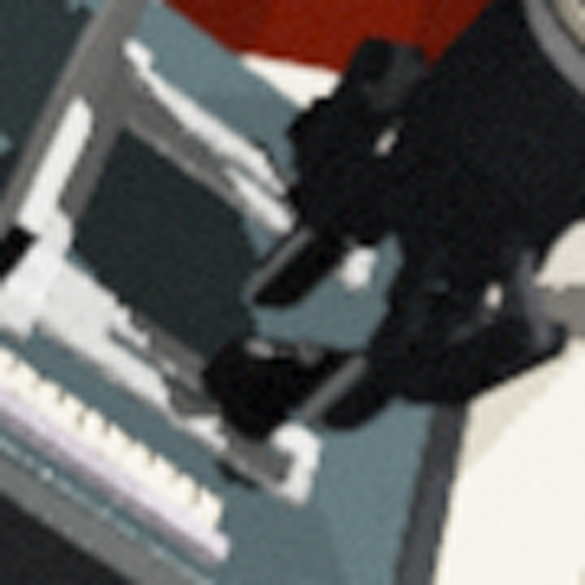

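step_arm(
  delta_pos=[
    [0, 0.02, 0],
    [0, 0.02, 0],
    [0, 0.02, 0],
    [0, 0.02, 0],
    [0, 0.02, 0],
    [0, 0.02, 0],
    [0, 0.02, 0],
    [0, 0.02, 0],
  ],
  delta_rot=[
    [0, 0, 0],
    [0, 0, 0],
    [0, 0, 0],
    [0, 0, 0],
    [0, 0, 0],
    [0, 0, 0],
    [0, 0, 0],
    [0, 0, 0],
  ],
  gripper=[0, 0.2, 0.4, 0.6, 0.8, 1, 1, 1],
  squeeze=30,
)

```text
clock: 20.85
tcp_pos: [0.6239, 0.0295, 0.0995]
eef_rot: [0.854, 2.531, -0.77]
ft_force: [-0.7, 1.8, 2.3]
grip_width: 0.0127
```

```bash
python3 - <<'E'
from h import *
rep()
crop('scene','s16',235,180,325,270,6.5)
E
```

```text
t 20.85 tcp [0.6239 0.0295 0.0995] slope [0.08   0.0703 0.0194] F [-0.7  1.8  2.3] T [0.61 0.16 0.03] w 0.0127 q [ 0.274  0.969 -1.065  1.755  1.374  1.6   -0.34 ]
 angle to Rt(0) [-2.2000e-01 -3.0000e-02 -1.2811e+02] Ftool [ 0.2 -0.1 -3. ] Ttool [-0.4   0.49 -0.02]
```

View pics/s16.png

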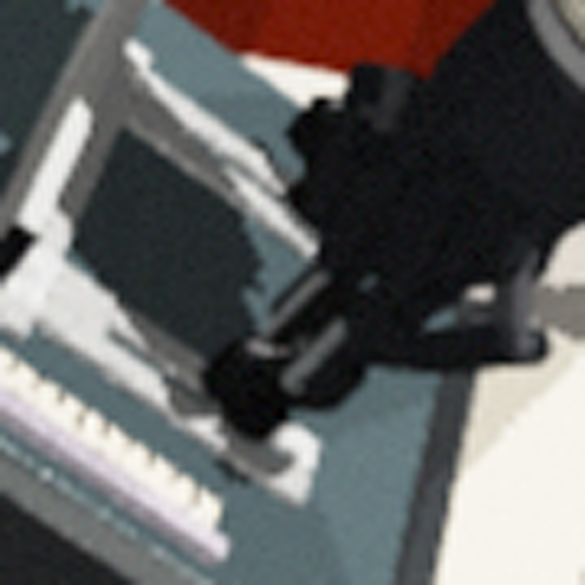

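Wing gripped (12.7 mm). Turning.

step_arm(
  delta_pos=[
    [0, 0, 0],
    [0, 0, 0],
    [0, 0, 0],
    [0, 0, 0],
    [0, 0, 0],
    [0, 0, 0],
    [0, 0, 0],
    [0, 0, 0],
    [0, 0, 0],
    [0, 0, 0],
  ],
  delta_rot=[
    [0, 0, 0],
    [0, 0, 0.7],
    [0, 0, 1.4],
    [0, 0, 2.1],
    [0, 0, 2.8],
    [0, 0, 3.5],
    [0, 0, 4.2],
    [0, 0, 4.9],
    [0, 0, 5.5],
    [0, 0, 6],
  ],
  gripper=[1, 1, 1, 1, 1, 1, 1, 1, 1, 1],
  squeeze=60,
)

```text
clock: 21.9
tcp_pos: [0.6232, 0.029, 0.0995]
eef_rot: [1.534, 2.057, -0.554]
ft_force: [-1.3, 1.1, 4.1]
grip_width: 0.0119
```

```bash
python3 - <<'E'
from h import *
rep()
E
```

```text
t 21.9 tcp [0.6232 0.029  0.0995] slope [0.0803 0.0696 0.0192] F [-1.3  1.1  4.1] T [ 0.26  0.47 -0.23] w 0.0119 q [ 0.259  0.947 -1.033  1.757  1.353  1.574 -0.966]
 angle to Rt(0) [-1.6e-01 -8.0e-02 -9.2e+01] Ftool [-1.4 -1.  -4.1] Ttool [ 0.44  0.39 -0.06]
```

step_arm(
  delta_pos=[
    [0, 0, 0],
    [0, 0, 0],
    [0, 0, 0],
    [0, 0, 0],
    [0, 0, 0],
    [0, 0, 0],
    [0, 0, 0],
    [0, 0, 0],
    [0, 0, 0],
    [0, 0, 0],
  ],
  delta_rot=[
    [0, 0, 0.7],
    [0, 0, 1.4],
    [0, 0, 2.1],
    [0, 0, 2.8],
    [0, 0, 3.5],
    [0, 0, 4.2],
    [0, 0, 4.9],
    [0, 0, 5.5],
    [0, 0, 6],
    [0, 0, 6.4],
  ],
  gripper=[1, 1, 1, 1, 1, 1, 1, 1, 1, 1],
  squeeze=80,
)

```text
clock: 22.9
tcp_pos: [0.6224, 0.0288, 0.0991]
eef_rot: [2.069, 1.401, -0.29]
ft_force: [-4.1, 0.8, 2.6]
grip_width: 0.0108
```

```bash
python3 - <<'E'
from h import *
rep()
E
```

```text
t 22.9 tcp [0.6224 0.0288 0.0991] slope [0.08   0.0687 0.0189] F [-4.1  0.8  2.6] T [ 0.33  0.88 -0.47] w 0.0108 q [ 0.24   0.923 -0.995  1.759  1.328  1.544 -1.63 ]
 angle to Rt(0) [ -0.12  -0.11 -53.67] Ftool [-2.3 -3.  -3.1] Ttool [ 1.04 -0.1  -0.11]
```

Same state as for the first knob (end stop expected ~6–8° further).

step_arm(
  delta_pos=[
    [0, 0, 0],
    [0, 0, 0],
    [0, 0, 0],
    [0, 0, 0],
    [0, 0, 0],
  ],
  delta_rot=[
    [0, 0, 0.3],
    [0, 0, 0.6],
    [0, 0, 0.9],
    [0, 0, 1.1],
    [0, 0, 1.1],
  ],
  gripper=[1, 1, 1, 1, 1],
)

```text
clock: 23.4
tcp_pos: [0.6224, 0.0288, 0.099]
eef_rot: [2.139, 1.279, -0.243]
ft_force: [-4.4, 0.3, 3.8]
grip_width: 0.0109
```

```bash
python3 - <<'E'
from h import *
rep()
E
```

```text
t 23.4 tcp [0.6224 0.0288 0.099 ] slope [0.0799 0.0687 0.0188] F [-4.4  0.3  3.8] T [ 0.1   1.31 -0.39] w 0.0109 q [ 0.236  0.919 -0.988  1.759  1.323  1.538 -1.742]
 angle to Rt(0) [ -0.12  -0.1  -47.2 ] Ftool [-3.8 -2.2 -3.9] Ttool [ 1.18 -0.51 -0.46]
```

step_arm(
  delta_pos=[
    [0, 0, 0],
    [0, 0, 0],
    [0, 0, 0],
  ],
  delta_rot=[
    [0, 0, 0.3],
    [0, 0, 0.4],
    [0, 0, 0.4],
  ],
  gripper=[1, 1, 1],
)

```text
clock: 23.7
tcp_pos: [0.6223, 0.0288, 0.099]
eef_rot: [2.162, 1.234, -0.226]
ft_force: [-5.9, 0.1, 3.6]
grip_width: 0.0107
```

```bash
python3 - <<'E'
from h import *
rep()
E
```

```text
t 23.7 tcp [0.6223 0.0288 0.099 ] slope [0.0799 0.0686 0.0188] F [-5.9  0.1  3.6] T [-0.05  1.53  0.04] w 0.0107 q [ 0.235  0.917 -0.985  1.759  1.322  1.537 -1.782]
 angle to Rt(0) [ -0.14  -0.09 -44.89] Ftool [-4.8 -3.3 -3.8] Ttool [ 1.05 -0.58 -0.95]
```

End stop reached (moment −0.95 N·m). Release and back away.

step_arm(
  delta_pos=[
    [0, 0, 0],
    [0, 0, 0],
    [0, 0, 0],
    [0, 0, 0],
    [0, 0, -0.5],
    [0, 0, -1],
    [0, 0, -1.5],
    [0, 0, -2],
    [0, 0, -2.5],
    [0, 0, -2.5],
  ],
  delta_rot=[
    [0, 0, 0],
    [0, 0, 0],
    [0, 0, 0],
    [0, 0, 0],
    [0, 0, 0],
    [0, 0, 0],
    [0, 0, 0],
    [0, 0, 0],
    [0, 0, 0],
    [0, 0, 0],
  ],
  gripper=[0.7, 0.4, 0.1, -0.1, -0.1, -0.1, -0.1, -0.1, -0.1, -0.1],
  squeeze=30,
)

```text
clock: 24.7
tcp_pos: [0.6084, 0.0926, 0.1811]
eef_rot: [2.163, 1.235, -0.213]
ft_force: [-0.5, 1.2, -0.6]
grip_width: 0.0473
```

step_arm(
  delta_pos=[
    [0, 0, -1],
    [0, 0, -2],
    [0, 0, -3],
    [0, 0, -3],
  ],
  delta_rot=[
    [0, 0, 0],
    [0, 0, 0],
    [0, 0, 0],
    [0, 0, 0],
  ],
  gripper=[-0.1, -0.1, -0.1, -0.1],
)

```text
clock: 25.1
tcp_pos: [0.5889, 0.1654, 0.2765]
eef_rot: [2.164, 1.236, -0.211]
ft_force: [-0.2, 0.4, 0.6]
grip_width: 0.0469
```

```bash
python3 look.py 17; python3 - <<'E'
import numpy as np,cv2
a=np.load('pics/scene17.npy').astype(np.uint8);b=np.load('pics/top17.npy').astype(np.uint8)
cv2.imwrite('pics/s17f.png',a);cv2.imwrite('pics/t17f.png',b)
z=lambda im,x0,y0,w,h_,f: cv2.resize(im[y0:y0+h_,x0:x0+w],None,fx=f,fy=f,interpolation=cv2.INTER_CUBIC)
cv2.imwrite('pics/k17.png',z(a,220,170,100,110,5))
cv2.imwrite('pics/z17.png',np.hstack([z(a,220,212,25,30,16),z(b,283,118,25,30,16)]))
b=np.load('pics/top17.npy');R_=b[:,:,2]-b[:,:,1]; G=b.mean(2)
for r in range(130,136): print(r,'red',R_[r,292:306].round().astype(int).tolist(),'gray',G[r,292:306].round().astype(int).tolist())
E
```

```text
t 25.1 tcp [0.5889 0.1654 0.2765] slope [0.0784 0.0706 0.2453] F [-0.2  0.4  0.6] T [ 0.68  0.13 -0.01] w 0.0469 q [ 0.051  0.748 -1.101  1.568  1.097  1.786 -1.715]
 angle to Rt(0) [ -0.14   0.57 -44.71] Ftool [-0.1 -0.1 -0.7] Ttool [0.47 0.5  0.04]
130 red [0, 1, 1, -4, 26, 94, 8, 1, 1, 6, 7, 6, 7, 6] gray [218, 219, 220, 226, 200, 108, 188, 202, 140, 139, 172, 191, 200, 199]
131 red [0, 1, 1, -2, 17, 55, 17, 5, 1, 2, 6, 7, 6, 6] gray [222, 218, 209, 220, 208, 124, 163, 218, 175, 117, 167, 188, 199, 200]
132 red [0, 1, 1, 2, -2, -2, -2, -2, -3, 2, 6, 6, 6, 6] gray [209, 192, 153, 195, 195, 100, 155, 178, 119, 95, 155, 185, 198, 201]
133 red [-1, 0, 1, 0, 0, 2, -5, -11, -8, 2, 7, 6, 7, 8] gray [131, 114, 104, 156, 144, 75, 87, 126, 109, 80, 146, 181, 198, 203]
134 red [-1, -2, 2, 2, 0, 0, 1, -4, -4, 2, 6, 6, 6, 6] gray [182, 166, 102, 89, 93, 89, 77, 94, 90, 88, 146, 182, 198, 204]
135 red [-2, -1, 0, -1, 0, -1, 2, 0, 2, 2, 7, 7, 6, 6] gray [236, 214, 165, 131, 134, 130, 117, 105, 96, 107, 146, 176, 197, 203]
```

View pics/k17.png

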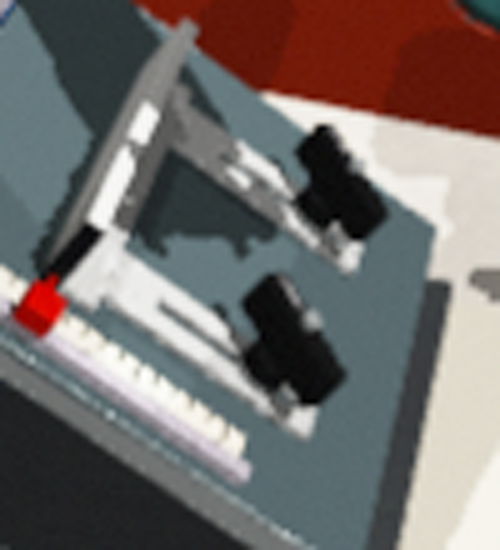

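View pics/t17f.png

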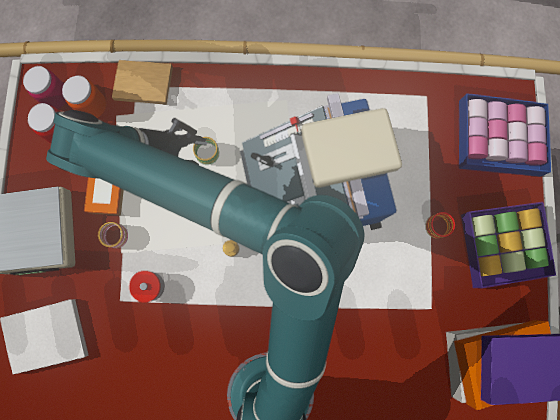

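View pics/z17.png

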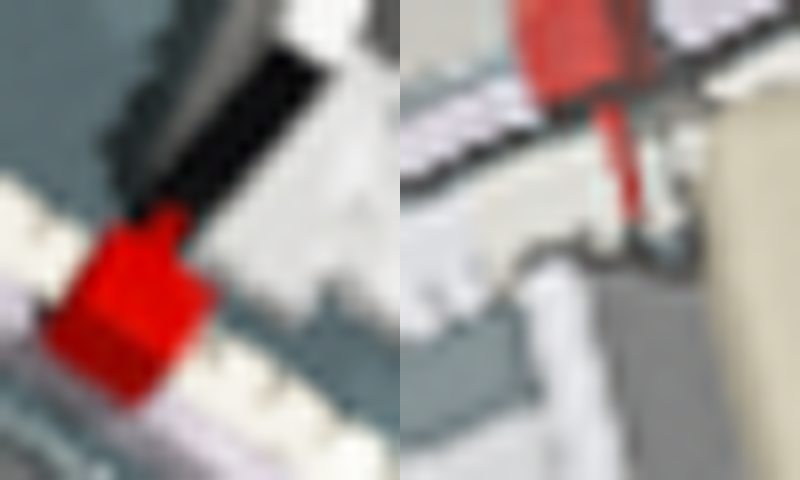

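```bash
python3 - <<'E'
from h import *
for n,f in(('scene','s17f'),('top','t17f')):
    for im in (cv2.imread(f'pics/{n}0.png'),cv2.imread(f'pics/{f}.png')):
        x0,y0,x1,y1=(215,215,245,245) if n=='scene' else (285,110,305,133)
        c=im[y0:y1,x0:x1].astype(int);m=(c[:,:,2]-c[:,:,1])>50;yy,xx=np.nonzero(m);print(n,m.sum(),xx.mean().round(2)+x0,yy.mean().round(2)+y0)
# right/left knob white line (scene) final
print(bot.get_state()['clock'],bot.get_state()['joint_velocities'].round(3))
from station import finish_job
print(finish_job())
E
```

```text
scene 88 227.84 231.01
scene 90 227.83 230.89
top 51 293.67 121.24
top 56 293.8 121.48
25.5 [-0.003 -0.004 -0.006 -0.004 -0.002 -0.001 -0.   ]
the job is handed in; nothing more can be done
None
```

The stop is set at the red pointer, both wing knobs are tight, and I handed the job in at about 25.5 s of the 72 s allowed, with the gripper open and clear.

I gripped the ledge and slid it about 38 mm up the slope, then let go. After that I turned the right knob and then the left knob clockwise, gripping each wing.

**Stop:** In the last top view the index and pointer tips are in line to within about half a pixel (about 1 mm). The stop did not shift visibly when I let go of it or while either knob was being tightened.

**Knobs:** The moment on each knob jumped to about 0.9 N·m at the end of its turn, well above its normal 0.3 N·m, so I take both as hard on their end stops. In the last scene picture the two wings lie parallel on the clockwise side. I did not measure their angles again after letting go.

**Pointer and other things:** The red pointer moved no more than 0.3 pixel between the first and last pictures. No bystander visible in the last top view looks moved, but the arm hid the stapler and part of the box there.

**Did not fully agree:**
- The two cameras differ by about 4 mm in absolute position on the rest, so I set the stop by comparing the two tips within one view.
- Fingertips looked 10–15 mm farther back in the pictures than the stated tool point, but all three grips closed on the right thickness.
- While releasing the right knob I repeated a turn by mistake, so the gripper turned a further 5° in the tightening direction as it opened. The knob and stop looked right afterwards.

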